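# Tighten a screw eye on a jar-hanging rail with a rod

### The job

One of the three screw eyes on the wooden jar-hanging rail is not tight yet and stands skew to the other two. Take the steel rod from its rest, slide it through that eye's loop, turn the eye clockwise (seen from above) to its stop and nip it up with about 0.35 N m, feeling for it so that it is neither left slack nor wrenched. Then draw the rod out without loosening the eye and lay it back on its rest, leaving the other eyes, the jar, the bottle and the tub alone.

Things in the scene. Friction and masses are not known exactly. Their poses are not given: they have to be found in the camera images.
- eye (a joint): turn of the loose screw eye about its upright shank, rad; grows as it is turned clockwise seen from above (screwing in). It starts at 0.1 to 0.45; a firm stop at 1.05, where the torque climbs at once. It resists with about 0.12 N m either way, stays where it is left and does not sink. Nipped up is 0.25 N m or more at the stop; over 0.5 N m, or a fast jerk, wrenches it.
- loop (a point): centre of the loose screw eye's loop, 38 mm above the rail's top, 60 mm above the table. x is the axis of the hole (level), z up along the shank; the frame turns with the eye. A closed ring of round 6 mm steel wire, hole 13 mm, outside 25 mm, its plane upright, on a 7 mm shank. At the stop the hole's axis lies straight across the rail (within 0.1 rad).
- rod_mid (a point): centre (mid-length, on the axis) of the plain round steel rod: 10 mm thick, 160 mm long, round ends, about 0.1 kg; x lies along the rod. It starts on its rest, 35 mm above the table.
- rest_seat (a point): where the rod's centre lies when it is on the wooden rest: 35 mm above the table, x along the rod. The rest is a fixed base 130 x 45 mm, 6 mm thick, with two cradles 14 mm long at x = -50 and +50 mm; each has a flat floor 30 mm above the table, 16 mm wide between side lips that rise 9 mm.
- rail: fixed wooden hanging rail lying on the table, 60 mm (x) by 340 mm (y), 22 mm thick; origin at the centre of its underside. The three eyes stand along its middle at y = -100, 0 and +100 mm, the loose one in any of these places.
- eye_left: a tight screw eye, fixed, same shape as the loose one; origin at the foot of its shank on the rail's top, z up, its loop's centre 38 mm above; the hole's axis is x
- eye_right: the other tight screw eye, fixed, same as eye_left (left and right may be swapped)
- jar: open glass jar, bystander, 72 mm across, 75 mm tall, origin at the centre of its underside, z up
- blue_bottle: blue glass bottle, bystander, 52 mm across, 120 mm tall, origin at the centre of its underside, z up
- glue_tub: white plastic tub with a lid, bystander, 72 mm across, 60 mm tall, origin at the centre of its underside, z up
- rod: the steel rod as a body; origin and axes as rod_mid
- seat: the fixed dark washer, 20 mm across, 2 mm thick, on the rail under the loose eye (the eye counts with it): origin on the rail's top under the shank, z up, does not turn; x is where the hole's axis lies at the stop. The 10 mm rod has 1.5 mm play all round in the hole; put in along the hole's axis, it swings 0.5 to 0.65 rad either way before it jams and turns the eye.

How it is judged:
By the outcome, as a careful person would: the job done as asked, in the order asked, and still so for the second after the job is handed in, with the robot touching nothing.
It also fails if it takes over 72 s, if anything falls off the work surface, if the arm or the gripper's body presses on something with over 40 N, if the wrist force passes 120 N, or if a joint passes its speed limit or range.

### The arm

A 7-joint arm with a two-finger parallel gripper is mounted at the origin on the work surface. World frame = base frame: x ahead of the robot, y to its left, z up, the work surface at z = 0. Lengths are in mm, angles in rad, forces in N, time in s.
With the tool pointing down it reaches from about 350 to 775 mm from the base axis. Payload 3.1 kg.
Tool frame: the origin (TCP) lies midway between the tips of the shut fingers; the grasp point (between the pads) lies 19 mm behind it; z points along the fingers, x is the direction in which the jaws open and shut, and the axes are right-handed (so a half turn about z gives the same grasp; the last joint's range is limited). The gripper opens to 85 mm and grips with 20 to 120 N. Pads are 22 mm wide; open, the fingers measure 114 mm over their backs; the gripper's body (76 mm by 85 mm) begins 54 mm behind the grasp point. The pads swing forward as they close: fully open they stand 13 mm farther back than shut.
Start: joints at [-1.308, 0.311, 0.014, 1.512, -0.004, 1.319, -0.027], TCP at [165.03, 524.675, 195.804] pointing down, gripper open.
Joint ranges: [-2.7, 2.7], [-0.3, 1.91], [-1.27, 1.3], [0.12, 2.57], [-1.44, 4.58], [0.2, 2.03], [-3.05, 3.05]. Speed limits (rad/s): [2.79, 2.79, 3.14, 3.14, 3.14, 3.14, 3.14].

### API

Orientations are given as a rotation vector (axis times angle).
In Python, from cell import manip gives the robot as it stands. The module is installed in compiled form; this text tells all that it offers.
- The arm moves only by the shell command python3 -m pendant 'ROWS' [FORCE]. ROWS is JSON, a list of rows, each a list of 3 entries, a list of its own where there are three numbers: the shift along the world's x, y, z in m, then the turn, a rotation vector about the world's x, y, z in rad, then the opening, from 0 (shut) to 1 (fully open). A call has 1 to 8 rows; each row shifts and turns the commanded pose from where the row before left it; what a row does not reach is not made up. A row lasts 1/12 s, in which the tool goes at most 41.7 mm and 7.16 degrees, less where a joint would pass 70% of its speed; a pose out of reach is approached as far as the arm can. A call with a gripper value outside its range is refused whole. The fingers move at their own pace and stop on an object; FORCE is the grip in N (left out, the last holds). Time passes only in rows, so rows that do not move let the fingers close. It gives the time, the measured TCP pose, the force and the opening at its end, in the units of the state.
- manip.read_state(): the state, without advancing time (a new reading comes with each control period).
- manip.read_camera(name): name is "scene" or "top"; returns a dict with "image" (420x560x3 uint8, blue, green, red), "intrinsics" (3x3 intrinsics, pixels), "cam_to_world" (4x4, takes a point from camera to world coordinates). Camera axes: x right, y down, z forward; pixel columns grow to the right and rows downward; lengths in mm; the calibration is good to about 2 mm. A picture is of the moment at which its call begins. There is no depth.
- manip.job_done(): hands the job in, once; it reports no verdict.
The state is a dict: "t": time; "qpos": joint angles; "qd": joint speeds; "joint_efforts": joint torques, N m; "tool_pos": TCP position; "tool_rot": TCP orientation; "ft_force": force on the tool from outside, world axes, zero at the start; "wrist_torque": the same for the moment, N m; "grip_width": finger opening in mm.
Only numpy, scipy, OpenCV 4.12 (cv2) and the standard library are available. Lean on these libraries where they do the work, as an engineer would, in place of code of your own. Each camera call takes 0.05 s, during which the arm holds its last target.

## Working session

There is one attempt and no reset: what is moved stays moved. The work goes in short steps, Python scripts to look and compute and a shell command to move; the robot and the scene stay as the last step left them, time stands still between calls to the robot, and variables do not carry over. Pictures are saved under pics/ and viewed, and the job is handed in when it is done.

```bash
ls; mkdir -p pics
cat > h.py <<'E'
import numpy as np, cv2
from cell import manip
def grab(n,tag):
    c=manip.read_camera(n); cv2.imwrite(f'pics/{tag}.png',c['image'])
    np.savez(f'pics/{tag}.npz',K=c['intrinsics'],T=c['cam_to_world']); return c
def ray(K,T,u,v):
    d=T[:3,:3]@np.linalg.inv(K)@np.array([u,v,1.]); return T[:3,3],d/np.linalg.norm(d)
def onz(tag,u,v,z):
    f=np.load(f'pics/{tag}.npz'); o,d=ray(f['K'],f['T'],u,v); return o+d*(z-o[2])/d[2]
def proj(tag,p):
    f=np.load(f'pics/{tag}.npz'); T=f['T']; q=f['K']@(T[:3,:3].T@(np.array(p)-T[:3,3])); return q[:2]/q[2]
E
python3 - <<'E'
from h import *
for n in('scene','top'):
    c=grab(n,n+'0'); print(n,c['intrinsics'],c['cam_to_world'])
print(manip.read_state())
E
```

```text
pics
scene [[399.46173678   0.         280.49043449]
 [  0.         399.46173678 211.79942657]
 [  0.           0.           1.        ]] [[-5.38252214e-02  5.37651092e-01 -8.41447651e-01  1.37697943e+03]
 [ 9.98550352e-01  2.88112426e-02 -4.54654519e-02  5.74540888e+01]
 [-2.01397451e-04 -8.42675035e-01 -5.38422459e-01  5.91678095e+02]
 [ 0.00000000e+00  0.00000000e+00  0.00000000e+00  1.00000000e+00]]
top [[500.52378412   0.         273.48131834]
 [  0.         500.52378412 212.70515577]
 [  0.           0.           1.        ]] [[-1.77775474e-02 -9.95307172e-01  9.51188302e-02  4.50161773e+02]
 [-9.99840350e-01  1.78680033e-02  9.92721481e-05  1.45694323e+01]
 [-1.79838986e-03 -9.51018796e-02 -9.95465920e-01  1.36746134e+03]
 [ 0.00000000e+00  0.00000000e+00  0.00000000e+00  1.00000000e+00]]
{'t': 0.1, 'qpos': array([-1.30769513,  0.31163969,  0.0139939 ,  1.51287896, -0.00433844,
        1.31919285, -0.02719091]), 'qd': array([ 0.00059404,  0.00033515,  0.00174092, -0.0034024 ,  0.00087525,
        0.00189961, -0.00279871]), 'joint_efforts': array([ 1.11347057e-03, -3.80858016e+01,  1.46856909e-01, -2.31239891e+01,
        1.22962860e-02,  8.09427118e-03, -1.37042957e-05]), 'tool_pos': array([164.85500247, 523.9619779 , 194.84025735]), 'tool_rot': array([ 2.53174951e+00,  1.85778000e+00, -2.50156220e-03]), 'ft_force': array([0.66055905, 0.2969153 , 0.37875364]), 'wrist_torque': array([-0.02945998,  0.00772094,  0.00180982]), 'grip_width': 85.2753848688027}
```

View pics/scene0.png

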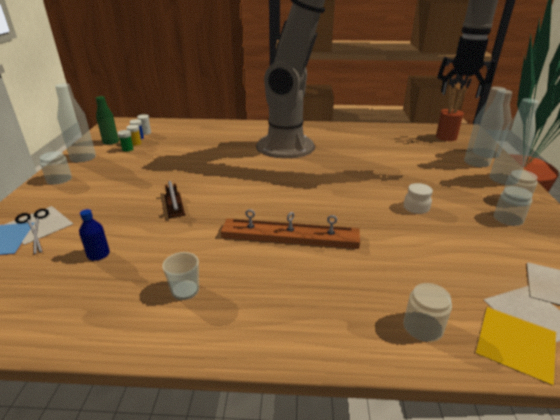

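View pics/top0.png

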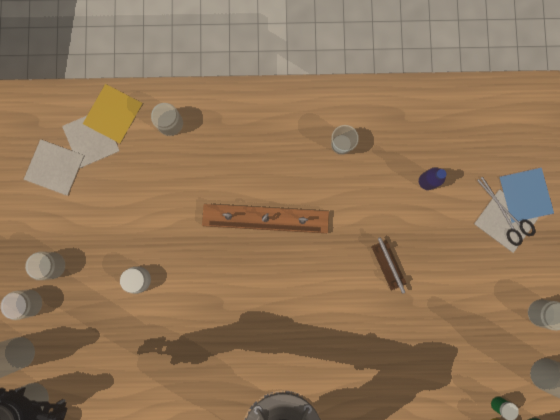

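The scene view shows the rail with eyes near (250,215), (291,222) and (332,224), and the rod's rest at (174,200). In the top view the eyes are at (227,215), (266,217) and (302,219), and the rod is at (392,265). I'll enlarge both.

Run:
```python
from h import *
t=cv2.imread('pics/top0.png'); s=cv2.imread('pics/scene0.png')
def z(i,x0,y0,w,h,k): return cv2.resize(i[y0:y0+h,x0:x0+w],None,fx=k,fy=k,interpolation=cv2.INTER_CUBIC)
a=z(t,196,196,140,44,5.7); b=z(s,215,200,150,50,5.3); c=z(t,360,225,60,75,4); d=z(s,150,170,50,60,4)
H=[a,b]
W=798
out=[cv2.copyMakeBorder(q[:,:W],0,0,0,W-q[:,:W].shape[1],cv2.BORDER_CONSTANT) for q in H]
cv2.imwrite('pics/z1.png',np.vstack(out))
h=300; d=cv2.resize(d,None,fx=1.25,fy=1.25)
cv2.imwrite('pics/z2.png',np.hstack([c,d]))
```

```text
(no output)
```

View pics/z1.png

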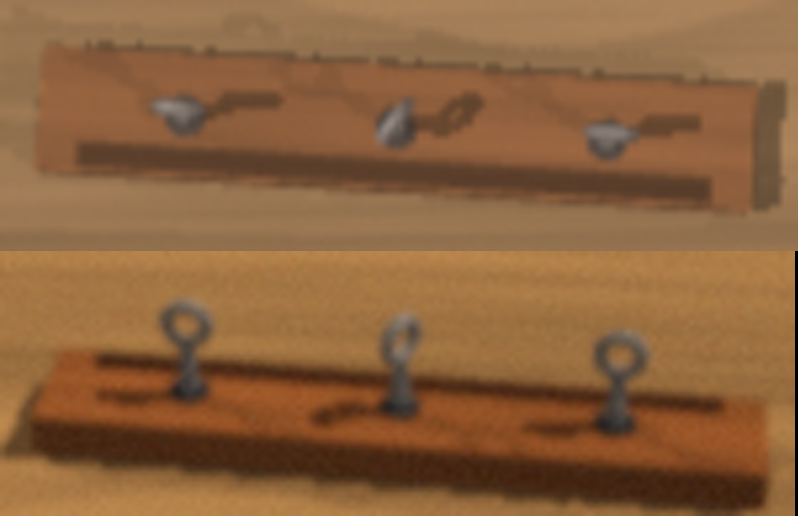

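View pics/z2.png

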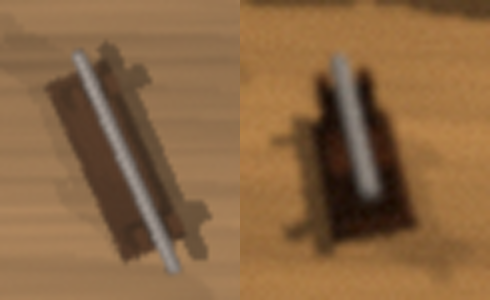

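```bash
cat > m.py <<'E'
from h import *
from scipy.optimize import least_squares
def tri(tp,sp,a='top0',b='scene0'):
    f=lambda X: np.r_[proj(a,X)-tp,proj(b,X)-sp]
    r=least_squares(f,[550,0,40.]); return r.x, r.fun
E
python3 - <<'E'
from m import *
t=cv2.imread('pics/top0.png'); s=cv2.imread('pics/scene0.png')
def rodmask(i,x0,y0,w,h,th):
    c=i[y0:y0+h,x0:x0+w]; hsv=cv2.cvtColor(c,cv2.COLOR_BGR2HSV)
    m=((hsv[...,1]<70)&(hsv[...,2]>th)).astype(np.uint8)
    n,l,st,ce=cv2.connectedComponentsWithStats(m)
    k=1+np.argmax(st[1:,4]); ys,xs=np.nonzero(l==k); P=np.c_[xs+x0,ys+y0].astype(float)
    c0=P.mean(0); u=np.linalg.svd(P-c0,full_matrices=False)[2][0]; q=(P-c0)@u
    return c0+u*(q.min()-.3),c0+u*(q.max()+.3),len(P)
A=rodmask(t,360,225,60,75,110); B=rodmask(s,150,170,50,60,90); print(A,B)
for e in A[:2]: print('top rod end',onz('top0',*e,35))
for e in B[:2]: print('scene rod end',onz('scene0',*e,35))
a=onz('top0',*A[0],35);b=onz('top0',*A[1],35); print('mid',(a+b)/2,np.linalg.norm(a-b),np.degrees(np.arctan2(*(b-a)[1::-1])))
a=onz('scene0',*B[0],35);b=onz('scene0',*B[1],35); print('mid',(a+b)/2,np.linalg.norm(a-b),np.degrees(np.arctan2(*(b-a)[1::-1])))
# eyes: ring centres in scene, in crop z1 (k=5.3, y offset 250.8)
for u,v in [(187,325),(401,340),(620,356)]:
    print('ring',onz('scene0',215+u/5.3-.4,200+(v-251)/5.3-.4,60))
for u,v in [(183,114),(396,125),(608,138)]:   # washer-ish bottoms
    print('top seat',onz('top0',196+u/5.7-.4,196+v/5.7-.4,24))
for u,v in [(187,387),(401,404),(616,420)]:
    print('scene seat',onz('scene0',215+u/5.3-.4,200+(v-251)/5.3-.4,24))
# rail corners top
for u,v in [(48,44),(758,83),(752,210),(38,172)]: print('rail',onz('top0',196+u/5.7-.4,196+v/5.7-.4,22))
for u,v in [(60,352),(768,407),(762,472),(38,422)]: print('rail s',onz('scene0',215+u/5.3-.4,200+(v-251)/5.3-.4,22))
E
```

```text
(array([378.4676682 , 237.45920808]), array([403.40723504, 292.59737449]), 195) (array([169.29190704, 181.61990466]), array([175.81979827, 208.35281809]), 89)
top rod end [ 506.31529037 -263.41199346   35.        ]
top rod end [ 360.07049164 -323.56545332   35.        ]
scene rod end [ 360.1587548  -324.38489276   35.        ]
scene rod end [ 504.92616009 -264.71271866   35.        ]
mid [ 433.19289101 -293.48872339   35.        ] 158.13279194771215 -157.6416378138945
mid [ 432.54245745 -294.54880571   35.        ] 156.5834282364244 22.40113515303582
ring [558.11954734 -62.04655437  60.        ]
ring [565.48695381  37.36338692  60.        ]
ring [573.39467191 136.84254428  60.        ]
top seat [572.910141   138.20292479  24.        ]
top seat [565.88436377  37.58154826  24.        ]
top seat [557.92657403 -62.44440867  24.        ]
scene seat [556.50916151 -63.73782749  24.        ]
scene seat [565.10515026  37.81766687  24.        ]
scene seat [572.67537752 137.5009404   24.        ]
rail [607.60556576 202.17096361  22.        ]
rail [ 582.95307826 -134.23040076   22.        ]
rail [ 522.79440334 -129.69905529   22.        ]
rail [546.79714156 207.17705673  22.        ]
rail s [ 527.02205895 -129.44430278   22.        ]
rail s [555.49482096 209.37817737  22.        ]
rail s [606.6744171  200.99008606  22.        ]
rail s [ 585.78531554 -129.72250071   22.        ]
```

Both views agree: the rod's centre is at (433,-294) with yaw 22.4°. The loose eye is the middle one, at about (565.5,37.5). Next I'll refine its current angle.

Run:
```python
from m import *
t=cv2.imread('pics/top0.png')
hsv=cv2.cvtColor(t,cv2.COLOR_BGR2HSV)
for (x,y) in [(227,215),(266,217),(302,219)]:
    x0,y0=x-11,y-9
    c=hsv[y0:y0+18,x0:x0+22].astype(int); m=(c[...,1]<75)&(c[...,2]>95)
    n,l,st,ce=cv2.connectedComponentsWithStats(m.astype(np.uint8)); k=1+np.argmax(st[1:,4]); 
    ys,xs=np.nonzero(l==k); P=np.array([onz('top0',X+x0,Y+y0,64)[:2] for X,Y in zip(xs,ys)])
    c0=P.mean(0); U,S,V=np.linalg.svd(P-c0); print(len(P),c0,S,np.degrees(np.arctan2(V[0,1],V[0,0])))
s=cv2.imread('pics/scene0.png'); hs=cv2.cvtColor(s,cv2.COLOR_BGR2HSV)
for (x,y) in [(250,214),(290,216),(331,219)]:
    x0,y0=x-8,y-6
    c=hs[y0:y0+12,x0:x0+16].astype(int); m=(c[...,1]<90)
    print('\n'.join(''.join('#' if q else '.' for q in r) for r in m)); xs=np.nonzero(m)[1]; print(xs.max()-xs.min()+1)
```

```text
26 [571.17121062 136.55068189] [28.18715779 14.01166966] 86.3191339862022
24 [563.64044263  38.48481381] [27.47433247 11.61025756] 141.185306791175
28 [555.98574912 -60.97706132] [31.23818399 13.84759999] -93.38502460800115
................
........#.......
......#####.....
.....#..####....
....#.....###...
....#......##...
....#......#....
.....#.....#....
......####......
.......###......
.......##.......
.......##.......
9
................
................
........###.....
.......#####....
......######....
......##..##....
......##..##....
.....##...#.....
.....######.....
......#####.....
......####......
.......###......
7
................
................
........###.....
.......######...
.....##...###...
.....#......##..
.....#......##..
.....#......##..
.....###....#...
......######....
.......####.....
........##......
9
```

```bash
python3 -m pendant '[[[0.030,-0.025,0],[0,0,-0.115],1],[[0.030,-0.025,0],[0,0,-0.115],1],[[0.030,-0.025,0],[0,0,-0.115],1],[[0.030,-0.025,0],[0,0,-0.115],1],[[0.030,-0.025,0],[0,0,-0.115],1],[[0.030,-0.025,0],[0,0,-0.115],1],[[0.030,-0.025,0],[0,0,-0.115],1],[[0.030,-0.025,0],[0,0,-0.115],1]]'
```

```text
t: 0.77
tool_pos: [405.8, 323.0, 195.5]
tool_rot: [3.096, 0.532, -0.001]
ft_force: [1.4, 0.7, 0.3]
grip_width: 85.3
```

```bash
python3 -m pendant '[[[0.010,-0.040,0],[0,0,-0.11],1],[[0.010,-0.040,0],[0,0,-0.11],1],[[0.005,-0.040,0],[0,0,-0.11],1],[[0.005,-0.040,0],[0,0,-0.11],1],[[0.005,-0.040,0],[0,0,-0.11],1],[[0.005,-0.040,0],[0,0,-0.11],1],[[0,-0.040,0],[0,0,-0.11],1],[[0,-0.040,0],[0,0,-0.11],1]]' 80
python3 -m pendant '[[[-0.004,-0.038,0],[0,0,-0.11],1],[[-0.004,-0.038,0],[0,0,-0.11],1],[[-0.004,-0.038,0],[0,0,-0.11],1],[[-0.004,-0.038,0],[0,0,-0.11],1],[[-0.004,-0.038,0],[0,0,-0.11],1],[[-0.004,-0.038,0],[0,0,-0.11],1],[[-0.004,-0.038,0],[0,0,0],1],[[-0.004,-0.035,0],[0,0,0],1]]' 80
python3 - <<'E'
from m import *
from scipy.spatial.transform import Rotation as R
s=manip.read_state(); m=R.from_rotvec(s['tool_rot']).as_matrix(); print(s['t'],s['tool_pos'],m.round(3),np.degrees(np.arctan2(m[1,0],m[0,0])),s['qpos'])
grab('top','top1'); i=grab('scene','scene1')
E
```

```text
t: 1.43
tool_pos: [444.5, 2.7, 195.5]
tool_rot: [-3.028, 0.837, 0.001]
ft_force: [1.2, -0.1, 0.2]
grip_width: 85.2
t: 2.1
tool_pos: [412.3, -298.1, 195.5]
tool_rot: [2.598, -1.766, -0.0]
ft_force: [1.2, 0.6, 0.8]
grip_width: 85.6
2.1 [ 412.25494958 -298.13446684  195.53212347] [[ 0.368 -0.93  -0.   ]
 [-0.93  -0.368 -0.   ]
 [-0.     0.    -1.   ]] -68.42782745696378 [-0.13394629  0.30670002  0.93124048  1.64672697 -0.25268438  1.31629844
 -0.35505266]
```

View pics/scene1.png

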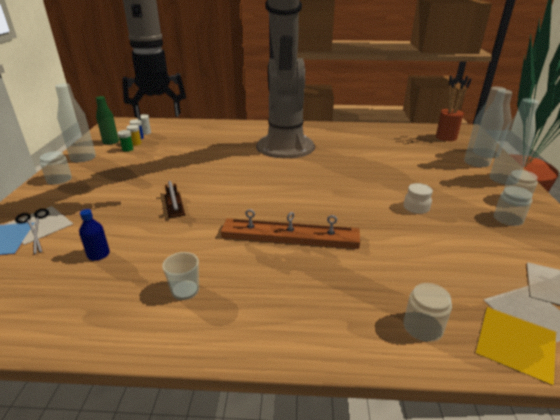

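```bash
python3 -m pendant '[[[-0.0034,-0.0058,-0.030],[0,0,0.014],1],[[0,0,-0.035],[0,0,0],1],[[0,0,-0.035],[0,0,0],1],[[0,0,-0.035],[0,0,0],1],[[0,0,-0.020],[0,0,0],1],[[0,0,-0.015],[0,0,0],1],[[0,0,-0.008],[0,0,0],1],[[0,0,0],[0,0,0],0.5]]' 80
python3 -m pendant '[[[0,0,0],[0,0,0],0.3],[[0,0,0],[0,0,0],0.2],[[0,0,0],[0,0,0],0],[[0,0,0],[0,0,0],0],[[0,0,0],[0,0,0],0],[[0,0,0],[0,0,0],0],[[0,0,0],[0,0,0],0],[[0,0,0],[0,0,0],0]]' 80
python3 - <<'E'
from m import *
s=manip.read_state(); print(s); grab('scene','scene2'); c=grab('top','top2')
a=cv2.imread('pics/scene2.png')[130:250,110:250]; b=cv2.imread('pics/top2.png')[200:320,330:470]
cv2.imwrite('pics/z3.png',cv2.resize(np.hstack([a,b]),None,fx=2.85,fy=2.85,interpolation=cv2.INTER_CUBIC))
E
```

```text
t: 2.87
tool_pos: [408.3, -300.4, 15.9]
tool_rot: [2.611, -1.747, -0.007]
ft_force: [0.7, 0.0, -0.9]
grip_width: 75.7
t: 3.53
tool_pos: [409.7, -302.1, 17.9]
tool_rot: [-2.611, 1.748, -0.0]
ft_force: [0.4, 0.3, 0.8]
grip_width: 0.0
{'t': 3.5333, 'qpos': array([-0.00587741,  0.51040486,  0.8091082 ,  1.87901849, -0.45159392,
        0.94459644, -0.16785334]), 'qd': array([ 0.00099014,  0.00152769, -0.00170323,  0.00268541,  0.00109957,
       -0.00069175,  0.00101406]), 'joint_efforts': array([-6.61156446e-03, -3.38869965e+01,  8.09014767e+00, -1.74013013e+01,
        9.43750085e-03, -2.70899645e-04, -2.67432997e-04]), 'tool_pos': array([ 409.69286341, -302.12441751,   17.9011145 ]), 'tool_rot': array([-2.61054785e+00,  1.74767511e+00, -2.47589932e-04]), 'ft_force': array([0.41426267, 0.27433864, 0.79470718]), 'wrist_torque': array([ 0.00966342, -0.01332719,  0.01777343]), 'grip_width': 0.036880468331364546}
```

View pics/z3.png

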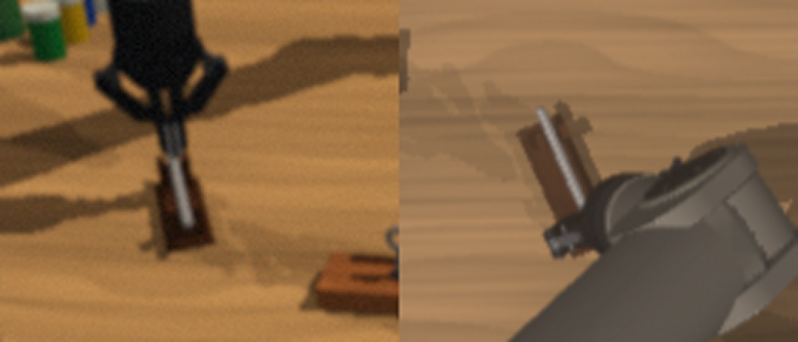

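Run:
```python
from m import *
for z in (18,37,60): print(z,proj('scene2',[409.7,-302,z]),proj('top2',[409.7,-302,z]))
for q in (26,0,-26,80,-80):
    p=np.array([432.9,-294,35])+q*np.array([.925,.381,0]); print(q,p,proj('scene2',p),proj('top2',p))
a=cv2.imread('pics/scene2.png')[165:225,145:205]; b=cv2.imread('pics/top2.png')[225:300,365:440]
cv2.imwrite('pics/z4.png',np.hstack([cv2.resize(a,(400,400),interpolation=cv2.INTER_CUBIC),cv2.resize(b,(400,400),interpolation=cv2.INTER_CUBIC)]))
```

```text
18 [172.92123437 195.32111403] [392.93217657 273.59615553]
37 [171.94510214 189.50639694] [394.63008677 273.78340274]
60 [170.73953595 182.32496591] [396.75167432 274.01737351]
26 [ 456.95  -284.094   35.   ] [173.63367754 198.82037094] [386.9697941  255.93939226]
0 [ 432.9 -294.    35. ] [172.53137816 194.30658899] [391.06953803 264.99127648]
-26 [ 408.85  -303.906   35.   ] [171.46941083 189.95796183] [395.18347165 274.07449032]
80 [ 506.9  -263.52   35.  ] [176.06232675 208.76539428] [378.4999635  237.23873017]
-80 [ 358.9  -324.48   35.  ] [169.38339788 181.41599237] [403.77345619 293.04044206]
```

View pics/z4.png

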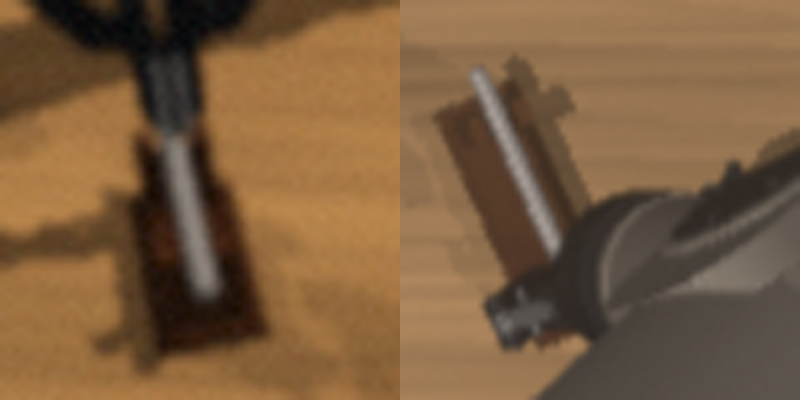

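```bash
python3 -m pendant '[[[0,0,0.010],[0,0,0],0],[[0,0,0.015],[0,0,0],0],[[0,0,0.015],[0,0,0],0],[[0,0,0],[0,0,0],0]]' 80
python3 - <<'E'
from m import *
s=manip.read_state(); print(s['tool_pos'],s['ft_force'],s['wrist_torque'],s['grip_width']); grab('scene','scene3'); grab('top','top3')
a=cv2.imread('pics/scene3.png')[165:225,145:205]; b=cv2.imread('pics/top3.png')[225:300,365:440]
cv2.imwrite('pics/z5.png',np.hstack([cv2.resize(a,(400,400),interpolation=cv2.INTER_CUBIC),cv2.resize(b,(400,400),interpolation=cv2.INTER_CUBIC)]))
E
```

```text
t: 3.97
tool_pos: [411.5, -304.2, 61.0]
tool_rot: [2.61, -1.748, 0.01]
ft_force: [0.1, -1.0, -0.1]
grip_width: 0.0
[ 411.52942034 -304.19561253   60.98903134] [ 0.07844032 -1.03165297 -0.14809648] [-0.00288384 -0.00684263  0.03016653] 0.02529162884518162
```

View pics/z5.png

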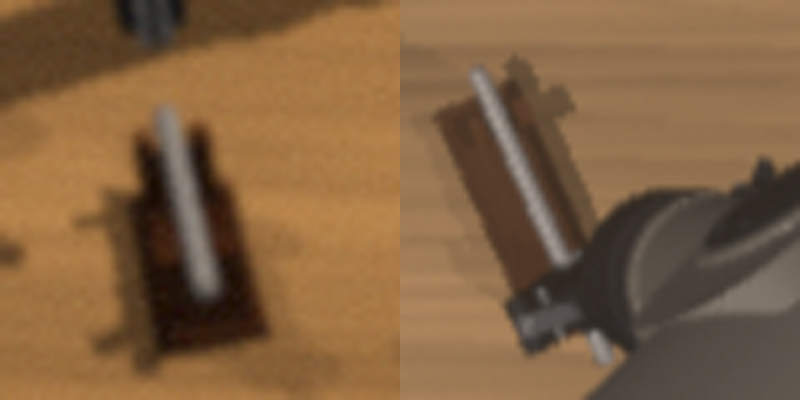

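Run:
```python
from m import *
for tag in('scene3','scene1','scene0','top1','top0','top3'): 
    f=np.load(f'pics/{tag}.npz'); print(tag, f['T'][:3,3], end=' ')
print()
print(onz('scene3',167.8,171.8,61),proj('scene3',[411.5,-304.2,61]),proj('top3',[411.5,-304.2,61]))
print(proj('scene1',[412.2,-298.1,195.5+13]),proj('top1',[412,-298,208]))
print(manip.read_state()['tool_pos'])
a=cv2.imread('pics/scene3.png')[60:200,100:240]; b=cv2.imread('pics/top1.png')[200:340,330:470]
for p in [(411.5,-304.2,61),(411.5,-304.2,80)]:
    u,v=proj('scene3',p); a[int(v)-60,int(u)-100]=(0,0,255)
u,v=proj('top1',[412,-298,208]); b[int(v)-200,int(u)-330]=(0,0,255)
cv2.imwrite('pics/z6.png',cv2.resize(np.hstack([a,b]),None,fx=2.85,fy=2.85,interpolation=cv2.INTER_NEAREST))
```

```text
scene3 [1376.97942858   57.45408884  591.67809474] scene1 [1376.97942858   57.45408884  591.67809474] scene0 [1376.97942858   57.45408884  591.67809474] top1 [ 450.16177327   14.56943228 1367.46134046] top0 [ 450.16177327   14.56943228 1367.46134046] top3 [ 450.16177327   14.56943228 1367.46134046] 
[ 348.2031825  -328.34828912   61.        ] [169.72509444 182.29543701] [397.665976   273.31300837]
[163.45374897 132.21360044] [410.63973404 274.76892015]
[ 410.17366512 -302.47401161   58.52552913]
```

View pics/z6.png

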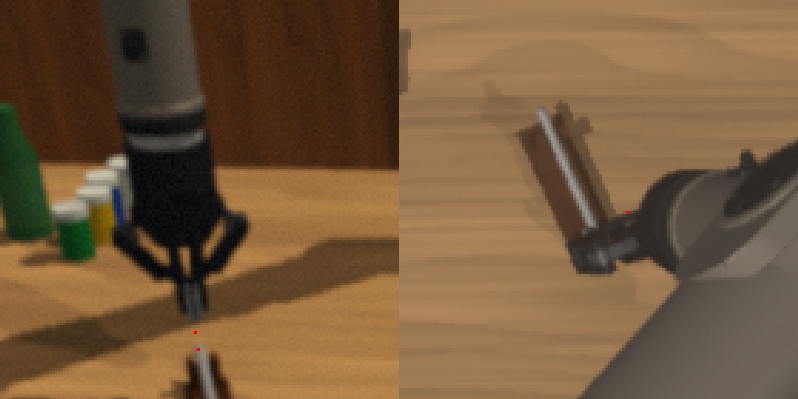

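Run:
```python
from m import *
print('base',proj('scene0',[0,0,0]),proj('top0',[0,0,0]), onz('scene0',286,147,10))
print('start tip',proj('scene0',[165,524,209]))
for s in(-1,1): 
  p=np.array([165,524,209])+s*42*np.array([.3,.954,0]); print(proj('scene0',p))
a=cv2.imread('pics/scene0.png')[20:160,400:540]; b=cv2.imread('pics/top3.png')[200:340,330:470]
cv2.imwrite('pics/z7.png',cv2.resize(np.hstack([a,b]),None,fx=2.85,fy=2.85,interpolation=cv2.INTER_CUBIC))
```

```text
base [285.04278568 146.09779535] [282.98319579 432.0712277 ] [31.25885811  4.79751868 10.        ]
start tip [456.63049368 107.11085873]
[441.92316965 105.57716821]
[471.6443424  108.67651387]
```

View pics/z7.png

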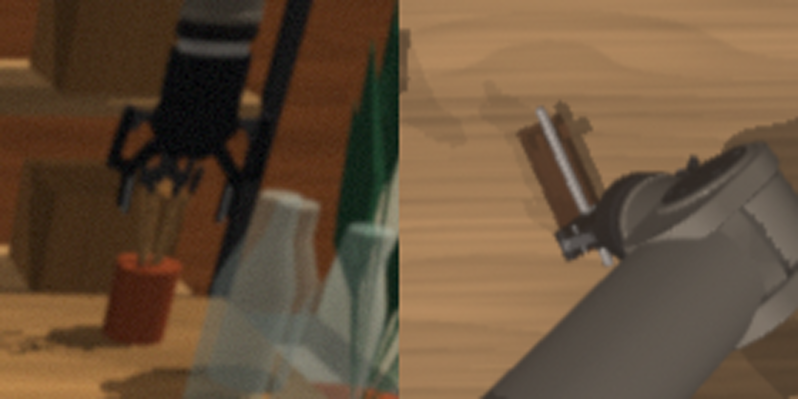

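Run:
```python
from m import *
a=cv2.imread('pics/scene1.png')[40:140,100:200]; b=cv2.imread('pics/top1.png')[240:340,360:460]
cv2.imwrite('pics/z8.png',cv2.resize(np.hstack([a,b]),None,fx=4,fy=4,interpolation=cv2.INTER_CUBIC))
```

```text
(no output)
```

View pics/z8.png

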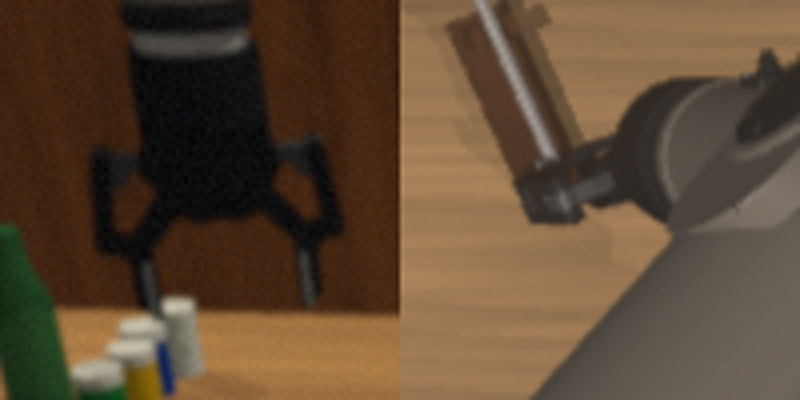

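Run:
```python
from m import *
a=cv2.imread('pics/scene3.png')[110:190,130:210]; b=cv2.imread('pics/top3.png')[250:330,370:450]
cv2.imwrite('pics/z9.png',cv2.resize(np.hstack([a,b]),None,fx=5,fy=5,interpolation=cv2.INTER_CUBIC))
```

```text
(no output)
```

View pics/z9.png

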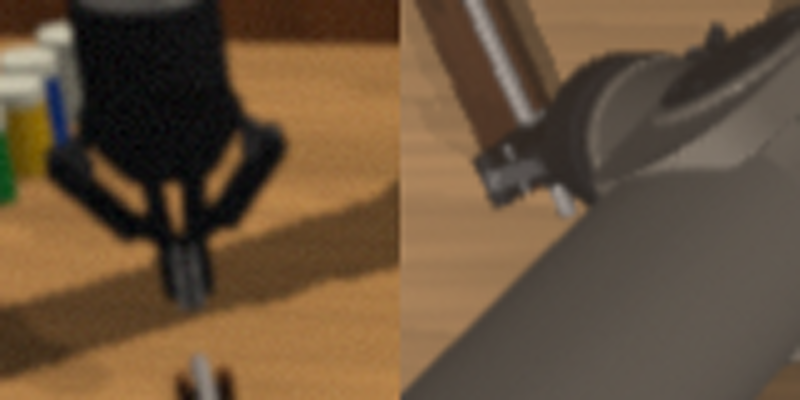

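The images show the fingertips about 33 mm higher than the state reports, with x and y agreeing. That explains why the jaws shut above the rod. The rod itself is undisturbed. I'll open the jaws, go lower in steps, watch the force, and check by picture.

```bash
python3 -m pendant '[[[0,0,0],[0,0,0],1],[[0,0,0],[0,0,0],1],[[0,0,0],[0,0,0],1],[[0,0,-0.015],[0,0,0],1],[[0,0,-0.015],[0,0,0],1],[[0,0,-0.015],[0,0,0],1],[[0,0,-0.010],[0,0,0],1],[[0,0,0],[0,0,0],1]]' 80
python3 -m pendant '[[[0,0,-0.007],[0,0,0],1],[[0,0,-0.007],[0,0,0],1],[[0,0,-0.005],[0,0,0],1],[[0,0,0],[0,0,0],1]]' 80
python3 - <<'E'
from m import *
s=manip.read_state(); print(s['tool_pos'],s['ft_force'],s['wrist_torque'],s['grip_width']); grab('scene','scene4'); grab('top','top4')
a=cv2.imread('pics/scene4.png')[130:230,120:220]; b=cv2.imread('pics/top4.png')[225:325,350:450]
cv2.imwrite('pics/z10.png',cv2.resize(np.hstack([a,b]),None,fx=4,fy=4,interpolation=cv2.INTER_CUBIC))
E
```

```text
t: 4.73
tool_pos: [407.7, -300.6, 0.4]
tool_rot: [2.61, -1.748, -0.008]
ft_force: [-0.2, 0.4, 0.0]
grip_width: 85.7
t: 5.07
tool_pos: [409.1, -301.6, -17.0]
tool_rot: [-2.611, 1.748, 0.002]
ft_force: [-0.1, -0.6, -0.6]
grip_width: 85.3
[ 409.09188964 -301.58442275  -17.03893133] [-0.05590016 -0.58614335 -0.62982209] [ 3.40519313e-02 -3.79401437e-02 -9.01999820e-05] 85.26664989672332
```

View pics/z10.png

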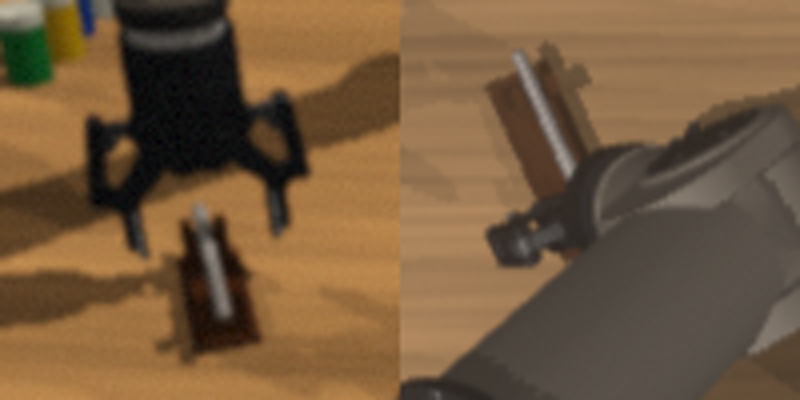

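```bash
python3 -m pendant '[[[0,-0.001,-0.005],[0,0,0],1],[[0,0,0],[0,0,0],0.5],[[0,0,0],[0,0,0],0.2],[[0,0,0],[0,0,0],0.1],[[0,0,0],[0,0,0],0],[[0,0,0],[0,0,0],0],[[0,0,0],[0,0,0],0],[[0,0,0],[0,0,0],0]]' 80
python3 - <<'E'
from m import *
s=manip.read_state(); print(s['tool_pos'],s['ft_force'],s['wrist_torque'],s['grip_width']); grab('scene','scene5')
a=cv2.imread('pics/scene5.png')[130:230,120:220]
cv2.imwrite('pics/z11.png',cv2.resize(a,None,fx=5,fy=5,interpolation=cv2.INTER_CUBIC))
E
```

```text
t: 5.83
tool_pos: [409.8, -303.3, -20.9]
tool_rot: [-2.61, 1.748, -0.001]
ft_force: [0.4, 0.2, 1.6]
grip_width: 7.5
[ 409.8281461  -303.31872865  -20.90678205] [0.40660953 0.20056121 1.58629457] [0.01533984 0.02267915 0.03211748] 7.519847474873832
```

View pics/z11.png

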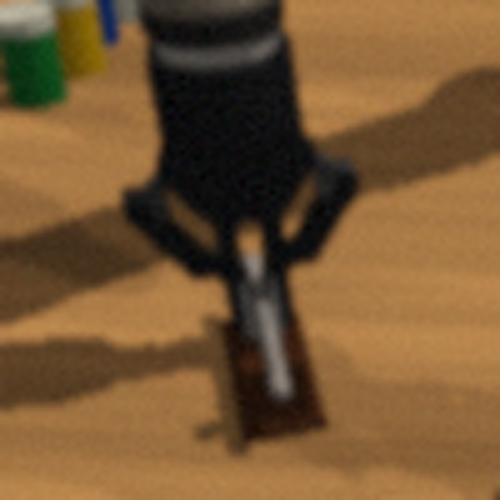

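The rod is gripped. I'll lift it and carry it to the start of the insertion, keeping it above the eyes.

```bash
python3 -m pendant '[[[0,0,0],[0,0,0],0],[[0,0,0.010],[0,0,0],0],[[0,0,0.020],[0,0,0],0],[[0,0,0.020],[0,0,0],0],[[0,0,0.020],[0,0,0],0],[[0,0,0],[0,0,0],0]]' 110
python3 -m pendant '[[[0.008,0.028,0],[0,0,0.05],0],[[0.008,0.031,0],[0,0,0.06],0],[[0.009,0.031,0],[0,0,0.06],0],[[0.009,0.031,0],[0,0,0.06],0],[[0.009,0.031,0],[0,0,0.06],0],[[0.008,0.031,0],[0,0,0.06],0],[[0.008,0.031,0],[0,0,0.05],0],[[0.008,0.031,0],[0,0,0.03],0]]' 110
python3 -m pendant '[[[0,0,0],[0,0,0],0],[[0,0,0],[0,0,0],0]]' 110
python3 - <<'E'
from m import *
s=manip.read_state(); print(s['tool_pos'],s['tool_rot'],s['ft_force'],s['wrist_torque'],s['grip_width']); grab('scene','scene6'); grab('top','top6')
a=cv2.imread('pics/scene6.png')[110:250,200:340]; b=cv2.imread('pics/top6.png')[180:320,230:370]
cv2.imwrite('pics/z12.png',cv2.resize(np.hstack([a,b]),None,fx=2.85,fy=2.85,interpolation=cv2.INTER_CUBIC))
E
```

```text
t: 6.38
tool_pos: [411.8, -305.4, 52.7]
tool_rot: [-2.61, 1.748, -0.011]
ft_force: [-0.2, -1.6, -0.8]
grip_width: 7.2
t: 7.05
tool_pos: [476.0, -56.3, 48.4]
tool_rot: [2.924, -1.147, -0.002]
ft_force: [0.6, 0.2, -1.6]
grip_width: 6.7
t: 7.22
tool_pos: [476.4, -55.2, 48.1]
tool_rot: [-2.926, 1.142, 0.003]
ft_force: [-0.5, -1.2, -1.1]
grip_width: 6.4
[476.36646713 -55.17695811  48.08962095] [-2.92649572e+00  1.14200151e+00  2.78915656e-03] [-0.49508275 -1.21315794 -1.11266991] [-0.15757609  0.08164935 -0.01957393] 6.350774371716776
```

View pics/z12.png

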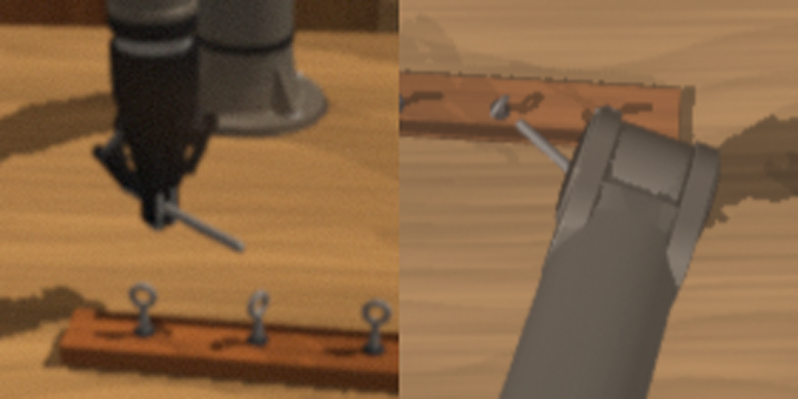

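```bash
cat >> m.py <<'E'
from scipy.spatial.transform import Rotation as R
def yaw():
    m=R.from_rotvec(manip.read_state()['tool_rot']).as_matrix(); return np.degrees(np.arctan2(m[1,0],m[0,0]))+90
def rodline(tag,x0,y0,x1,y1,sat=70,val=100):
    i=cv2.imread(f'pics/{tag}.png'); c=cv2.cvtColor(i,cv2.COLOR_BGR2HSV)[y0:y1,x0:x1]
    m=((c[...,1]<sat)&(c[...,2]>val)).astype(np.uint8); n,l,st,ce=cv2.connectedComponentsWithStats(m); k=1+np.argmax(st[1:,4])
    ys,xs=np.nonzero(l==k); P=np.c_[xs+x0,ys+y0].astype(float); c0=P.mean(0); u=np.linalg.svd(P-c0,full_matrices=False)[2][0]; q=(P-c0)@u
    return c0+u*(q.min()-.3),c0+u*(q.max()+.3),len(P)
E
python3 - <<'E'
from m import *
print(manip.read_state()['grip_width'],yaw())
t=rodline('top6',266,218,292,243); s=rodline('scene6',258,178,290,200,90,80); print(t,s)
for a in t[:2]: print(onz('top6',*a,95),onz('top6',*a,105))
tt=min(t[:2],key=lambda p:p[0]); ss=max(s[:2],key=lambda p:p[0]); print('tip',tri(tt,ss,'top6','scene6'))
to=max(t[:2],key=lambda p:p[0]); 
# planes: rod line = intersection of the two view planes
def plane(tag,p,q):
    f=np.load(f'pics/{tag}.npz'); o,d1=ray(f['K'],f['T'],*p); o,d2=ray(f['K'],f['T'],*q); n=np.cross(d1,d2); return o,n/np.linalg.norm(n)
o1,n1=plane('top6',*t[:2]); o2,n2=plane('scene6',*s[:2]); d=np.cross(n1,n2); d/=np.linalg.norm(d); d*=np.sign(d[0]); print('dir',d,'yaw',np.degrees(np.arctan2(d[1],d[0])),'pitch',np.degrees(np.arcsin(d[2])))
E
```

```text
6.519421868310243 46.98881966668201
(array([271.14735944, 222.39182384]), array([288.86472764, 238.49460988]), 81) (array([257.3067294 , 181.63272994]), array([284.85271288, 196.88530782]), 90)
[547.05363015  21.08595934  95.        ] [546.29217788  21.03474736 105.        ]
[505.22254808 -23.21921301  95.        ] [504.78983729 -22.92224017 105.        ]
tip (array([546.38037651,  22.13168258, 103.21679978]), array([-0.42911272,  0.02640787, -0.40943076, -0.00118705]))
dir [ 0.6871275   0.72626413 -0.01990493] yaw 46.58610758377291 pitch -1.1405436416347046
```

```bash
python3 -m pendant '[[[0.0018,-0.0017,-0.013],[0,0,0],0],[[0,0,-0.015],[0,0,0],0],[[0,0,-0.015],[0,0,0],0],[[0,0,0],[0,0,0],0],[[0,0,0],[0,0,0],0]]' 110
python3 - <<'E'
from m import *
s=manip.read_state(); print(s['tool_pos'],s['tool_rot'],s['ft_force'],s['grip_width'],yaw()); grab('scene','scene7'); grab('top','top7')
a=cv2.imread('pics/scene7.png')[180:240,245:325]; b=cv2.imread('pics/top7.png')[190:250,250:330]
cv2.imwrite('pics/z13.png',cv2.resize(np.vstack([a,b]),None,fx=5,fy=5,interpolation=cv2.INTER_CUBIC))
E
```

```text
t: 7.73
tool_pos: [477.0, -61.5, 5.3]
tool_rot: [2.92, -1.155, -0.003]
ft_force: [0.5, 0.2, -1.4]
grip_width: 6.6
[477.02874643 -61.50789281   5.30179132] [ 2.9198838  -1.15470066 -0.00305672] [ 0.48281277  0.17486755 -1.41808223] 6.592141174813217 46.84617590015151
```

View pics/z13.png

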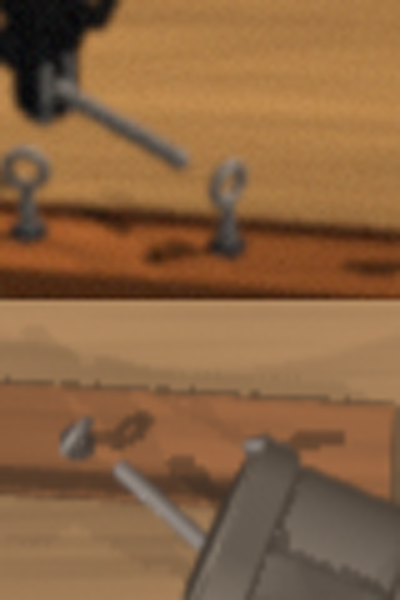

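```bash
cat >> m.py <<'E'
def plane(tag,p,q):
    f=np.load(f'pics/{tag}.npz'); o,d1=ray(f['K'],f['T'],*p); o,d2=ray(f['K'],f['T'],*q); n=np.cross(d1,d2); return o,n/np.linalg.norm(n)
def rod3(tt,ts,t,s,E):
    o1,n1=plane(tt,*t[:2]); o2,n2=plane(ts,*s[:2]); d=np.cross(n1,n2); d/=np.linalg.norm(d); d*=np.sign(d[0])
    p=np.linalg.lstsq(np.array([n1,n2,d]),np.array([n1@o1,n2@o2,d@E]),rcond=None)[0]
    print('yaw',np.degrees(np.arctan2(d[1],d[0])),'pitch',np.degrees(np.arcsin(d[2])),'closest to E',p,'diff E-p',E-p,'lat(+left)',d[0]*(E-p)[1]-d[1]*(E-p)[0]); return p,d
E
python3 - <<'E'
from m import *
s_=manip.read_state(); print(s_['t'],s_['tool_pos'],yaw())
t=rodline('top7',272,219,289,240,75,100); s=rodline('scene7',258,195,284,214,90,80); print(t,s)
E=np.array([565.5,37.5,60])
print('E px',proj('top7',E),proj('scene7',E))
rod3('top7','scene7',t,s,E)
for z in (55,60,65):print(onz('top7',*min(t[:2],key=lambda p:p[0]),z),onz('scene7',*max(s[:2],key=lambda p:p[0]),z))
E
```

```text
7.8333 [478.87672768 -61.07814175   6.52778265] 46.9169791794096
(array([272.83711385, 222.73441517]), array([288.82450997, 237.55171366]), 78) (array([257.00192203, 197.06273293]), array([281.68831672, 212.0890448 ]), 87)
E px [264.85289714 216.5014112 ] [290.31643969 216.39704377]
yaw 46.00494599786428 pitch -1.4267655446207212 closest to E [567.12756991  35.91029415  59.47283613] diff E-p [-1.62756991  1.58970585  0.52716387] lat(+left) 2.274371811302043
[549.11685383  16.86461031  55.        ] [539.43684764  15.18945395  55.        ]
[548.73987099  16.85586652  60.        ] [547.23987323  15.58321546  60.        ]
[548.36288815  16.84712273  65.        ] [555.04289881  15.97697696  65.        ]
```

```bash
python3 -m pendant '[[[-0.0015,0.0014,-0.0024],[0.017,-0.016,0],0],[[0,0,0],[0,0,0],0],[[0,0,0],[0,0,0],0],[[0,0,0],[0,0,0],0]]' 110
cat > chk.py <<'E'
from m import *
import sys
def go(n,tb,sb):
    grab('scene',f'scene{n}'); grab('top',f'top{n}')
    s_=manip.read_state(); print(s_['t'],s_['tool_pos'],yaw(),s_['ft_force'],s_['wrist_torque'],s_['grip_width'])
    t=rodline(f'top{n}',*tb,75,100); s=rodline(f'scene{n}',*sb,90,80); print(t,s)
    rod3(f'top{n}',f'scene{n}',t,s,np.array([565.5,37.5,60]))
    print(onz(f'top{n}',*min(t[:2],key=lambda p:p[0]),60),onz(f'scene{n}',*max(s[:2],key=lambda p:p[0]),60))
E
python3 -c "
from chk import *
go(8,(271,218,289,240),(258,195,285,214))"
```

```text
t: 8.17
tool_pos: [477.6, -58.6, 4.1]
tool_rot: [-2.903, 1.143, -0.016]
ft_force: [-0.7, -0.9, -1.0]
grip_width: 6.4
8.2667 [477.56258917 -58.36485019   3.8613124 ] 47.05034530334437 [-0.66458861  0.84918393 -1.26213656] [-0.03705628  0.05624815 -0.02929134] 6.604103139321103
(array([272.16824939, 223.37373658]), array([288.75446482, 238.62262735]), 78) (array([257.12708491, 196.9429521 ]), array([282.30637325, 211.0670336 ]), 82)
yaw 46.33534123544597 pitch 0.34033113631531475 closest to E [565.2101126   37.75986395  62.04798894] diff E-p [ 0.2898874  -0.25986395 -2.04798894] lat(+left) -0.38911520837093694
[547.09286787  18.63682719  60.        ] [542.46362965  16.87211439  60.        ]
```

```bash
python3 -m pendant '[[[0,0,-0.002],[0,0,0],0],[[0,0,0],[0,0,0],0],[[0,0,0],[0,0,0],0]]' 110
python3 -c "
from chk import *
go(9,(271,218,289,240),(258,195,285,214))
a=cv2.imread('pics/scene9.png')[180:240,245:325]; b=cv2.imread('pics/top9.png')[190:250,250:330]
cv2.imwrite('pics/z14.png',cv2.resize(np.vstack([a,b]),None,fx=5,fy=5,interpolation=cv2.INTER_CUBIC))
"
```

```text
t: 8.52
tool_pos: [476.8, -58.3, 1.2]
tool_rot: [-2.904, 1.142, -0.013]
ft_force: [-0.2, -0.8, -1.5]
grip_width: 6.4
8.6167 [476.89012112 -58.37546826   1.3143046 ] 47.041926062041725 [ 0.35127156  0.20519577 -1.03218411] [-0.01538959 -0.0036189   0.01527761] 6.936017479616567
(array([271.84948278, 223.71761644]), array([288.69763134, 238.66572634]), 80) (array([257.19396209, 197.82290893]), array([283.12892329, 212.38317744]), 82)
yaw 47.31024353404269 pitch -0.4895724674471361 closest to E [564.10170203  38.7689339   58.20082744] diff E-p [ 1.39829797 -1.2689339   1.79917256] lat(+left) -1.8881032294207722
[546.20521318  19.48724276  60.        ] [548.39378975  19.20022422  60.        ]
```

View pics/z14.png

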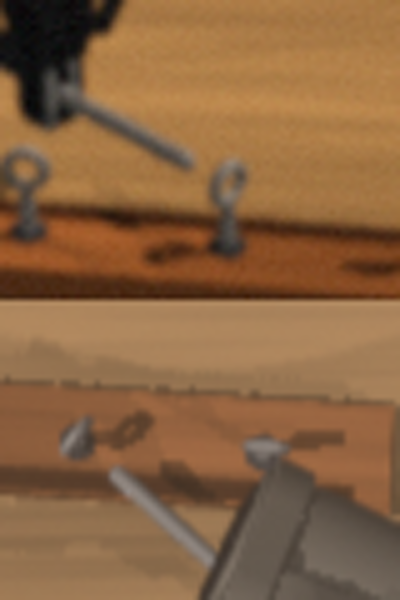

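```bash
python3 -m pendant '[[[0.0006,-0.0005,0.0012],[0,0,0],0],[[0.003,0.0032,0],[0,0,0],0],[[0.003,0.0032,0],[0,0,0],0],[[0.003,0.0032,0],[0,0,0],0],[[0.003,0.0032,0],[0,0,0],0],[[0.002,0.0021,0],[0,0,0],0],[[0,0,0],[0,0,0],0],[[0,0,0],[0,0,0],0]]' 110
cat >> chk.py <<'E'
def vis(n):
    a=cv2.imread(f'pics/scene{n}.png')[180:240,245:325]; b=cv2.imread(f'pics/top{n}.png')[190:250,240:320]
    cv2.imwrite(f'pics/v{n}.png',cv2.resize(np.vstack([a,b]),None,fx=5,fy=5,interpolation=cv2.INTER_CUBIC))
E
python3 -c "
from chk import *
go(10,(268,218,289,240),(262,197,289,220)); vis(10)
"
```

```text
t: 9.28
tool_pos: [491.6, -43.8, 2.5]
tool_rot: [-2.904, 1.142, -0.013]
ft_force: [0.2, 0.4, -1.5]
grip_width: 6.9
9.3833 [491.27956089 -44.26554338   2.53960289] 47.01729992133121 [-0.4608735   0.40612577 -2.67267533] [-0.05208078  0.06914321  0.02118744] 6.680325983727716
(array([267.11444462, 218.50387347]), array([285.02671967, 235.3459926 ]), 82) (array([262.18727088, 200.10006919]), array([289.80167291, 216.56392691]), 94)
yaw 45.64768593233798 pitch -0.5456340651936025 closest to E [565.70193474  37.28812326  58.91454133] diff E-p [-0.20193474  0.21187674  1.08545867] lat(+left) 0.2924974782634987
[560.12532936  31.65772702  60.        ] [566.30544163  36.27709729  60.        ]
```

View pics/v10.png

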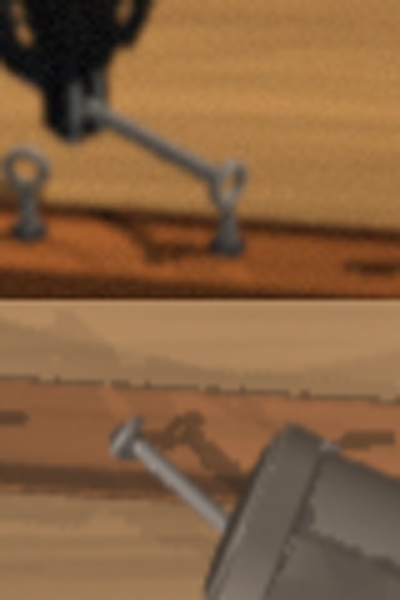

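```bash
python3 -m pendant '[[[0.002,0.0021,0.0007],[0,0,0],0],[[0.002,0.0021,0],[0,0,0],0],[[0.002,0.0021,0],[0,0,0],0],[[0.002,0.0021,0],[0,0,0],0],[[0,0,0],[0,0,0],0]]' 110
python3 -c "
from chk import *
s=manip.read_state(); print(s['ft_force'],s['wrist_torque'])"
```

```text
t: 9.8
tool_pos: [500.3, -34.8, 3.4]
tool_rot: [-2.903, 1.141, -0.014]
ft_force: [-0.5, -0.1, -1.6]
grip_width: 6.3
[-0.48972491 -0.09066756 -1.55551267] [-0.00582313  0.01144415 -0.00336436]
```

No contact force so far, so I'll push on through.

```bash
python3 -m pendant '[[[0.002,0.0021,0],[0,0,0],0],[[0.002,0.0021,0],[0,0,0],0],[[0.002,0.0021,0],[0,0,0],0],[[0.002,0.0021,0],[0,0,0],0],[[0.002,0.0021,0],[0,0,0],0],[[0,0,0],[0,0,0],0]]' 110
python3 -c "
from chk import *
go(11,(263,218,289,240),(262,197,289,220)); vis(11)
"
```

```text
t: 10.3
tool_pos: [510.2, -24.3, 3.3]
tool_rot: [-2.903, 1.141, -0.014]
ft_force: [-0.1, 0.6, -1.2]
grip_width: 6.6
10.4 [509.52892294 -25.02589482   3.24339102] 47.053368082900406 [-0.19657188 -0.20791597 -1.20735776] [ 0.01483379  0.05647815 -0.03250725] 6.545572837427517
(array([285.10450415, 216.73828215]), array([277.17481968, 241.00649134]), 244) (array([267.308559  , 202.90083108]), array([289.01025753, 215.89692594]), 74)
yaw -19.498200162089795 pitch 40.67450434404658 closest to E [539.18847182  -7.06822356  71.55131065] diff E-p [ 26.31152818  44.56822356 -11.55131065] lat(+left) 38.5238001385205
[500.7297051    6.38062025  60.        ] [563.45096552  34.25319116  60.        ]
```

View pics/v11.png

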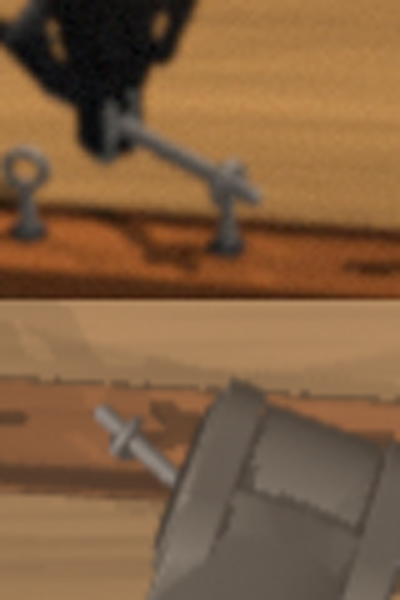

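```bash
python3 -m pendant '[[[0.002,0.0021,0],[0,0,0],0],[[0.002,0.0021,0],[0,0,0],0],[[0.003,0.0032,0],[0,0,0],0],[[0,0,0],[0,0,0],0],[[0,0,0],[0,0,0],0]]' 110
cat > tq.py <<'E'
from m import *
def meas(n=5,E=np.array([565.5,37.5])):
    A=[]
    for _ in range(n):
        s=manip.read_state(); A.append(np.r_[s['tool_pos'],s['ft_force'],s['wrist_torque'],s['grip_width']]); manip.read_camera('top')
    A=np.array(A); a=A.mean(0); sd=A.std(0)
    r=(a[:2]-E)/1000; tz=a[8]+r[0]*a[4]-r[1]*a[3]
    L=1000*np.hypot(*r); print('t %.2f'%s['t'],'pos',a[:3].round(1),'yaw %.1f'%yaw(),'geo %.1f L %.1f'%(np.degrees(np.arctan2(-r[1],-r[0])),L),'F',a[3:6].round(2),'M',a[6:9].round(3),'sdF',sd[3:6].round(1),'TZ %.3f'%tz,'gw %.1f'%a[9], 'q',s['qpos'].round(2))
if __name__=='__main__':
    meas()
E
python3 tq.py
python3 - <<'E'
import numpy as np
L=74;th=np.radians(47)
for k in range(12):
    d=0.16; a=-L*np.array([np.cos(th-d)-np.cos(th),np.sin(th-d)-np.sin(th)]); print('%.0f'%np.degrees(th),(a/4).round(2)); th-=d
E
```

```text
t: 10.82
tool_pos: [516.8, -17.3, 3.3]
tool_rot: [-2.904, 1.141, -0.014]
ft_force: [-0.2, 0.3, -1.7]
grip_width: 6.5
t 11.02 pos [516.5 -17.7   3.3] yaw 47.0 geo 48.4 L 73.8 F [ 0.17  0.21 -1.51] M [-0.052  0.057  0.001] sdF [0.5 0.4 0.3] TZ -0.000 gw 6.6 q [-0.48  0.49  0.65  1.88 -0.4   0.88 -0.38]
47 [-1.99  2.18]
38 [-1.62  2.47]
29 [-1.21  2.7 ]
19 [-0.76  2.86]
10 [-0.3   2.94]
1 [0.18 2.95]
-8 [0.64 2.89]
-17 [1.1  2.75]
-26 [1.52 2.54]
-36 [1.9  2.26]
-45 [2.24 1.93]
-54 [2.52 1.55]
```

```bash
python3 -m pendant '[[[-0.002,0.0022,0],[0,0,-0.04],0],[[-0.002,0.0022,0],[0,0,-0.04],0],[[-0.002,0.0022,0],[0,0,-0.04],0],[[-0.002,0.0022,0],[0,0,-0.04],0],[[-0.0016,0.0025,0],[0,0,-0.04],0],[[-0.0016,0.0025,0],[0,0,-0.04],0],[[-0.0016,0.0025,0],[0,0,-0.04],0],[[-0.0016,0.0025,0],[0,0,-0.04],0]]' 110
python3 tq.py
python3 -m pendant '[[[-0.0012,0.0027,0],[0,0,-0.04],0],[[-0.0012,0.0027,0],[0,0,-0.04],0],[[-0.0012,0.0027,0],[0,0,-0.04],0],[[-0.0012,0.0027,0],[0,0,-0.04],0],[[-0.0008,0.0029,0],[0,0,-0.04],0],[[-0.0008,0.0029,0],[0,0,-0.04],0]]' 110
python3 tq.py
```

```text
t: 11.73
tool_pos: [501.9, 1.4, 3.3]
tool_rot: [-2.684, 1.594, -0.018]
ft_force: [-0.1, 0.2, -1.4]
grip_width: 6.6
t 11.93 pos [501.8   1.5   3.2] yaw 28.7 geo 29.4 L 73.1 F [-0.27 -0.2  -1.48] M [0.051 0.091 0.012] sdF [0.5 0.3 0.4] TZ 0.015 gw 6.6 q [-0.59  0.48  0.73  1.93 -0.44  0.87 -0.7 ]
t: 12.48
tool_pos: [496.0, 18.3, 3.4]
tool_rot: [-2.476, 1.903, -0.022]
ft_force: [0.5, 1.9, -2.1]
grip_width: 6.7
t 12.68 pos [496.   18.3   3.4] yaw 15.0 geo 15.5 L 72.1 F [ 0.37  1.61 -1.89] M [ 0.259 -0.009  0.167] sdF [0.2 0.8 0.4] TZ 0.062 gw 6.6 q [-0.68  0.49  0.8   1.95 -0.47  0.87 -0.94]
```

```bash
python3 -m pendant '[[[-0.0008,0.0029,0],[0,0,-0.04],0],[[-0.0006,0.0029,0],[0,0,-0.04],0],[[-0.0003,0.0029,0],[0,0,-0.04],0],[[-0.0003,0.0029,0],[0,0,-0.04],0],[[-0.0002,0.0029,0],[0,0,-0.04],0]]' 110
python3 tq.py
python3 -c "
from chk import *
grab('scene','scene12');grab('top','top12'); vis(12)"
```

```text
t: 13.15
tool_pos: [493.7, 32.1, 3.4]
tool_rot: [-2.274, 2.142, -0.025]
ft_force: [0.0, 0.8, -2.0]
grip_width: 6.9
t 13.35 pos [493.7  32.3   3.3] yaw 3.6 geo 4.2 L 72.0 F [ 0.29  0.96 -1.49] M [0.226 0.012 0.193] sdF [0.4 1.  0.4] TZ 0.126 gw 6.7 q [-0.75  0.51  0.85  1.96 -0.5   0.88 -1.15]
```

View pics/v12.png

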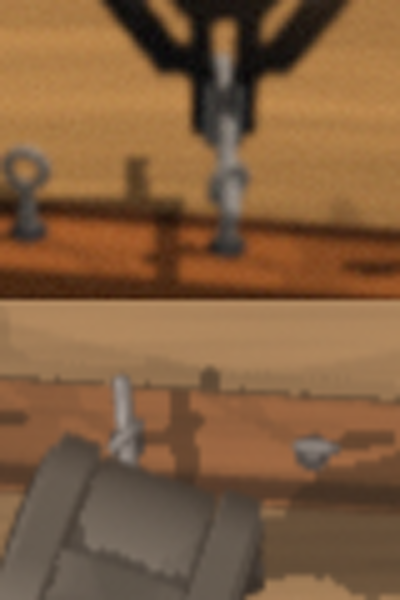

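```bash
python3 -m pendant '[[[0.0001,0.0029,0],[0,0,-0.04],0],[[0.0002,0.0029,0],[0,0,-0.04],0],[[0.0003,0.0029,0],[0,0,-0.04],0],[[0.0004,0.0029,0],[0,0,-0.04],0],[[0.0006,0.0029,0],[0,0,-0.04],0],[[0.0007,0.0028,0],[0,0,-0.04],0],[[0.0008,0.0028,0],[0,0,-0.04],0],[[0.0009,0.0028,0],[0,0,-0.04],0]]' 110
python3 tq.py
python3 -m pendant '[[[0.001,0.0028,0],[0,0,-0.04],0],[[0.0011,0.0027,0],[0,0,-0.04],0],[[0.0012,0.0027,0],[0,0,-0.04],0]]' 110
python3 tq.py
```

```text
t: 14.17
tool_pos: [495.8, 55.3, 2.9]
tool_rot: [-1.907, 2.482, -0.025]
ft_force: [-2.7, 1.0, 0.1]
grip_width: 6.8
t 14.37 pos [495.9  55.5   2.8] yaw -14.8 geo -14.5 L 71.9 F [-3.08  1.59 -0.03] M [0.368 0.602 0.192] sdF [0.4 0.5 0.2] TZ 0.136 gw 6.8 q [-0.85  0.55  0.94  1.94 -0.56  0.91 -1.47]
t: 14.67
tool_pos: [498.6, 63.7, 2.7]
tool_rot: [-1.755, 2.593, -0.025]
ft_force: [-5.1, 2.9, 0.0]
grip_width: 6.6
t 14.87 pos [498.7  63.9   2.7] yaw -21.7 geo -21.5 L 71.8 F [-5.2   2.56 -0.06] M [0.475 0.967 0.155] sdF [0.6 0.3 0.5] TZ 0.121 gw 6.6 q [-0.88  0.58  0.96  1.93 -0.58  0.93 -1.59]
```

```bash
python3 -m pendant '[[[0.0002,0.0014,0],[0,0,-0.02],0],[[0.0003,0.0014,0],[0,0,-0.02],0],[[0.0004,0.0014,0],[0,0,-0.02],0],[[0.0004,0.0014,0],[0,0,-0.02],0]]' 110
python3 tq.py
python3 -m pendant '[[[0.0005,0.0014,0],[0,0,-0.02],0],[[0.0005,0.0013,0],[0,0,-0.02],0],[[0.0006,0.0013,0],[0,0,-0.02],0]]' 110
python3 tq.py
```

```text
t: 15.25
tool_pos: [501.2, 69.2, 3.0]
tool_rot: [-1.65, 2.66, -0.029]
ft_force: [-4.1, 2.6, -0.3]
grip_width: 6.4
t 15.45 pos [501.2  69.2   2.9] yaw -26.3 geo -26.3 L 71.7 F [-4.48  3.13 -0.47] M [0.502 0.925 0.126] sdF [0.5 0.6 0.4] TZ 0.066 gw 6.5 q [-0.9   0.59  0.98  1.92 -0.6   0.94 -1.66]
t: 15.75
tool_pos: [503.3, 73.1, 3.1]
tool_rot: [-1.569, 2.709, -0.031]
ft_force: [-4.9, 2.2, -0.7]
grip_width: 6.5
t 15.95 pos [503.3  73.1   3.1] yaw -29.7 geo -29.8 L 71.6 F [-4.32  2.25 -0.91] M [0.503 0.949 0.113] sdF [0.7 0.7 0.5] TZ 0.127 gw 6.7 q [-0.92  0.6   1.    1.91 -0.61  0.95 -1.72]
```

```bash
python3 -m pendant '[[[0.0005,0.0009,0],[0,0,-0.015],0],[[0.0005,0.0009,0],[0,0,-0.015],0],[[0.0005,0.0009,0],[0,0,-0.015],0]]' 110
python3 tq.py
python3 -m pendant '[[[0.0005,0.0009,0],[0,0,-0.015],0],[[0.0006,0.0009,0],[0,0,-0.015],0]]' 110
python3 tq.py
```

```text
t: 16.25
tool_pos: [505.0, 75.9, 3.2]
tool_rot: [-1.509, 2.743, -0.031]
ft_force: [-4.4, 3.3, -1.3]
grip_width: 6.7
t 16.45 pos [505.   75.9   3.1] yaw -32.3 geo -32.4 L 71.7 F [-4.4   2.67 -1.38] M [0.566 0.907 0.089] sdF [0.2 0.3 0.3] TZ 0.096 gw 6.7 q [-0.93  0.61  1.01  1.91 -0.62  0.95 -1.77]
t: 16.67
tool_pos: [506.2, 77.7, 3.2]
tool_rot: [-1.468, 2.765, -0.032]
ft_force: [-4.6, 2.7, -2.3]
grip_width: 6.6
t 16.87 pos [506.2  77.7   3.2] yaw -34.0 geo -34.2 L 71.7 F [-4.47  3.09 -1.99] M [0.599 0.881 0.104] sdF [0.5 0.3 0.2] TZ 0.101 gw 6.7 q [-0.93  0.62  1.01  1.9  -0.63  0.96 -1.79]
```

```bash
python3 -m pendant '[[[0.0006,0.0009,0],[0,0,-0.015],0],[[0.0006,0.0009,0],[0,0,-0.015],0]]' 110
python3 tq.py
python3 -m pendant '[[[0.0006,0.0009,0],[0,0,-0.015],0],[[0.0006,0.0008,0],[0,0,-0.015],0]]' 110
python3 tq.py
python3 -c "
from chk import *
grab('scene','scene13');grab('top','top13'); vis(13)"
```

```text
t: 17.08
tool_pos: [507.4, 79.5, 3.2]
tool_rot: [-1.427, 2.787, -0.032]
ft_force: [-3.6, 3.3, -0.8]
grip_width: 6.5
t 17.28 pos [507.4  79.5   3.2] yaw -35.7 geo -35.9 L 71.7 F [-3.98  2.91 -1.43] M [0.634 0.884 0.12 ] sdF [0.4 0.3 0.5] TZ 0.119 gw 6.5 q [-0.94  0.62  1.02  1.9  -0.63  0.96 -1.82]
t: 17.5
tool_pos: [508.7, 81.3, 3.3]
tool_rot: [-1.385, 2.808, -0.032]
ft_force: [-3.9, 3.2, -0.9]
grip_width: 6.3
t 17.70 pos [508.7  81.3   3.2] yaw -37.4 geo -37.6 L 71.7 F [-4.06  3.13 -1.25] M [0.671 0.867 0.123] sdF [0.3 0.4 0.4] TZ 0.123 gw 6.6 q [-0.94  0.63  1.03  1.9  -0.64  0.97 -1.85]
```

View pics/v13.png

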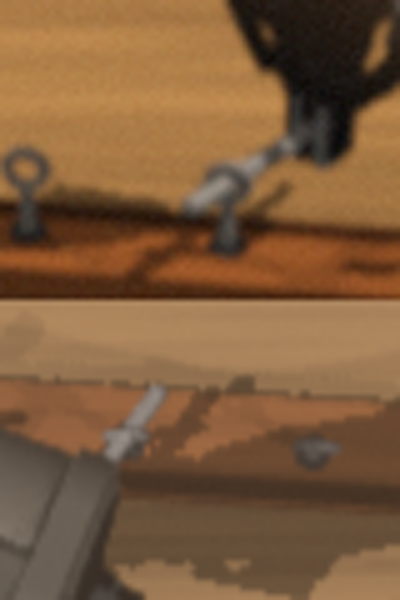

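The rod stands skew to the loop and the loop is nearly in line with the rail, so the stop is close. I'll use finer steps.

```bash
python3 -m pendant '[[[0.0004,0.0006,0],[0,0,-0.01],0],[[0.0004,0.0006,0],[0,0,-0.01],0]]' 110
python3 tq.py
python3 -m pendant '[[[0.0004,0.0006,0],[0,0,-0.01],0],[[0.0004,0.0006,0],[0,0,-0.01],0]]' 110
python3 tq.py
```

```text
t: 18.02
tool_pos: [509.6, 82.4, 3.3]
tool_rot: [-1.358, 2.822, -0.033]
ft_force: [-3.5, 3.1, -1.1]
grip_width: 6.4
t 18.22 pos [509.6  82.4   3.3] yaw -38.6 geo -38.8 L 71.7 F [-3.55  3.07 -1.47] M [0.719 0.824 0.142] sdF [0.4 0.5 0.5] TZ 0.130 gw 6.5 q [-0.95  0.64  1.03  1.89 -0.65  0.97 -1.87]
t: 18.43
tool_pos: [510.5, 83.5, 3.3]
tool_rot: [-1.329, 2.835, -0.033]
ft_force: [-3.3, 3.3, -1.4]
grip_width: 6.7
t 18.63 pos [510.5  83.5   3.3] yaw -39.7 geo -39.9 L 71.7 F [-3.24  3.37 -1.53] M [0.725 0.762 0.232] sdF [0.5 0.1 0.3] TZ 0.196 gw 6.6 q [-0.95  0.64  1.03  1.89 -0.65  0.98 -1.89]
```

```bash
python3 -m pendant '[[[0.0004,0.0006,0],[0,0,-0.01],0],[[0.0004,0.0006,0],[0,0,-0.01],0]]' 110
python3 tq.py
```

```text
t: 18.85
tool_pos: [511.3, 84.4, 3.4]
tool_rot: [-1.3, 2.849, -0.034]
ft_force: [-3.3, 2.0, -1.6]
grip_width: 6.6
t 19.05 pos [511.2  84.4   3.3] yaw -40.9 geo -40.8 L 71.7 F [-3.22  2.72 -1.85] M [0.664 0.733 0.289] sdF [0.2 0.4 0.3] TZ 0.292 gw 6.5 q [-0.95  0.65  1.04  1.89 -0.65  0.98 -1.91]
```

```bash
python3 -m pendant '[[[0.0003,0.0003,0],[0,0,-0.006],0],[[0.0003,0.0003,0],[0,0,-0.006],0]]' 110
python3 -c "
from tq import *
meas(8)"
```

```text
t: 19.27
tool_pos: [511.7, 85.0, 3.3]
tool_rot: [-1.283, 2.857, -0.034]
ft_force: [-3.8, 3.5, -1.5]
grip_width: 6.3
t 19.62 pos [511.7  85.    3.3] yaw -41.6 geo -41.4 L 71.7 F [-3.66  2.75 -1.65] M [0.611 0.757 0.301] sdF [0.7 0.6 0.2] TZ 0.327 gw 6.7 q [-0.95  0.65  1.04  1.89 -0.66  0.98 -1.92]
```

```bash
python3 -m pendant '[[[0.0002,0.0003,0],[0,0,-0.006],0],[[0,0,0],[0,0,0],0]]' 110
python3 -c "
from tq import *
meas(10)"
```

```text
t: 19.83
tool_pos: [512.0, 85.2, 3.3]
tool_rot: [-1.275, 2.861, -0.034]
ft_force: [-3.1, 3.7, -1.5]
grip_width: 6.7
t 20.28 pos [511.9  85.2   3.3] yaw -42.0 geo -41.7 L 71.7 F [-3.3   2.7  -1.72] M [0.506 0.738 0.329] sdF [0.3 0.7 0.6] TZ 0.342 gw 6.7 q [-0.96  0.65  1.04  1.88 -0.66  0.98 -1.93]
```

Nipped up at 0.34 N m at the stop. Now I'll swing the rod back within its play to the hole's axis.

```bash
python3 -m pendant '[[[-0.0004,-0.0005,0],[0,0,0.01],0],[[-0.0007,-0.001,0],[0,0,0.02],0],[[-0.001,-0.001,0],[0,0,0.02],0],[[-0.001,-0.0011,0],[0,0,0.02],0],[[-0.0018,-0.0022,0],[0,0,0.04],0],[[-0.0017,-0.0023,0],[0,0,0.04],0],[[-0.0016,-0.0024,0],[0,0,0.04],0],[[-0.0015,-0.0025,0],[0,0,0.04],0]]' 110
python3 tq.py
python3 -m pendant '[[[-0.0014,-0.0025,0],[0,0,0.04],0],[[-0.0013,-0.0026,0],[0,0,0.04],0],[[-0.0012,-0.0026,0],[0,0,0.04],0],[[-0.001,-0.0027,0],[0,0,0.04],0],[[-0.0009,-0.0028,0],[0,0,0.04],0],[[-0.0008,-0.0028,0],[0,0,0.04],0],[[-0.0007,-0.0028,0],[0,0,0.04],0],[[0,0,0],[0,0,0],0]]' 110
python3 tq.py
python3 -c "
from chk import *
grab('scene','scene14');grab('top','top14'); vis(14)"
```

```text
t: 21.0
tool_pos: [504.7, 70.9, 4.2]
tool_rot: [-1.594, 2.689, -0.038]
ft_force: [-1.0, 1.5, -2.3]
grip_width: 6.8
t 21.20 pos [504.6  71.1   4.3] yaw -28.8 geo -28.9 L 69.6 F [ 0.24  0.97 -1.98] M [ 0.224 -0.029  0.096] sdF [0.7 0.5 0.2] TZ 0.029 gw 6.7 q [-0.92  0.6   1.    1.92 -0.61  0.94 -1.71]
t: 21.92
tool_pos: [495.4, 52.3, 3.6]
tool_rot: [-1.951, 2.443, -0.031]
ft_force: [0.4, -0.5, -1.5]
grip_width: 6.7
t 22.12 pos [495.4  53.    3.5] yaw -12.8 geo -12.5 L 71.8 F [ 0.11 -0.11 -1.68] M [0.064 0.057 0.043] sdF [0.2 0.5 0.8] TZ 0.048 gw 6.6 q [-0.85  0.54  0.93  1.95 -0.55  0.9  -1.44]
```

View pics/v14.png

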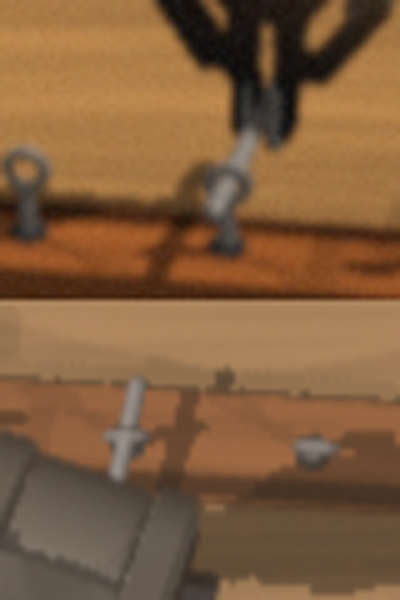

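```bash
python3 -m pendant '[[[-0.002,0.0005,0],[0,0,0],0],[[-0.0039,0.0009,0],[0,0,0],0],[[-0.0039,0.0009,0],[0,0,0],0],[[-0.0039,0.0009,0],[0,0,0],0],[[-0.0039,0.0009,0],[0,0,0],0]]' 110
python3 -c "
from tq import *
meas(3)"
python3 -m pendant '[[[-0.0039,0.0009,0],[0,0,0],0],[[-0.0039,0.0009,0],[0,0,0],0],[[-0.0039,0.0009,0],[0,0,0],0],[[-0.0049,0.0011,0],[0,0,0],0],[[-0.0058,0.0013,0],[0,0,0],0],[[-0.0058,0.0013,0],[0,0,0],0],[[-0.0058,0.0013,0],[0,0,0],0],[[0,0,0],[0,0,0],0]]' 110
python3 tq.py
python3 -c "
from chk import *
grab('scene','scene15');grab('top','top15'); vis(15)"
```

```text
t: 22.68
tool_pos: [476.6, 57.9, 3.2]
tool_rot: [-1.953, 2.443, -0.028]
ft_force: [0.3, 0.7, -1.3]
grip_width: 6.3
t 22.78 pos [476.1  58.1   3.1] yaw -12.7 geo -12.9 L 91.8 F [-0.06  0.22 -1.46] M [0.02  0.07  0.019] sdF [0.4 0.4 0.2] TZ 0.001 gw 6.5 q [-0.89  0.51  0.94  1.99 -0.54  0.88 -1.45]
t: 23.5
tool_pos: [441.2, 66.0, 2.9]
tool_rot: [-1.954, 2.443, -0.025]
ft_force: [0.6, 0.3, -1.6]
grip_width: 6.5
t 23.70 pos [442.8  65.7   3.3] yaw -12.7 geo -12.9 L 125.9 F [ 0.06 -0.2  -1.26] M [0.006 0.067 0.01 ] sdF [0.5 0.5 0.4] TZ 0.033 gw 6.4 q [-0.97  0.46  0.98  2.07 -0.5   0.84 -1.49]
```

View pics/v15.png

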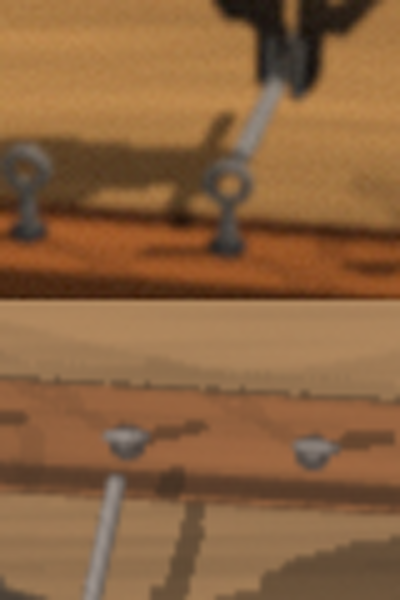

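```bash
python3 - <<'E'
from m import *
t=rodline('top15',255,222,268,248,75,100); s=rodline('scene15',289,198,304,214,90,80); print(t,s)
E=np.array([545,42.5,60.]); rod3('top15','scene15',t,s,E)
tip=min(t[:2],key=lambda p:p[1]); print(onz('top15',*tip,60)); print(proj('scene15',[442.8+102*.9755,65.7-102*.2198,60]))
s=rodline('scene6',0,0,1,1) if 0 else None
print('rest');
E
python3 -m pendant '[[[-0.004,-0.010,0.020],[0,0,0],0],[[-0.004,-0.035,0.020],[0,0,0.07],0],[[-0.004,-0.036,0.010],[0,0,0.07],0],[[-0.004,-0.036,0],[0,0,0.07],0],[[-0.004,-0.036,0],[0,0,0.07],0],[[-0.004,-0.036,0],[0,0,0.07],0],[[-0.004,-0.036,0],[0,0,0.07],0],[[-0.003,-0.036,0],[0,0,0.07],0]]' 110
python3 -m pendant '[[[-0.001,-0.036,0],[0,0,0.07],0],[[-0.001,-0.036,0],[0,0,0.05],0],[[0,-0.036,0],[0,0,0],0],[[0,0,0],[0,0,0],0],[[0,0,0],[0,0,0],0]]' 110
python3 tq.py
python3 -c "
from chk import *
grab('scene','scene16');grab('top','top16')
a=cv2.imread('pics/scene16.png')[130:230,120:220]; b=cv2.imread('pics/top16.png')[215:315,340:440]
cv2.imwrite('pics/z16.png',cv2.resize(np.hstack([a,b]),None,fx=4,fy=4,interpolation=cv2.INTER_CUBIC))"
```

```text
(array([263.04460901, 224.70277462]), array([258.18000651, 247.55787909]), 86) (array([299.95170102, 197.07443869]), array([290.4623772 , 214.15559967]), 65)
yaw -13.050907738422284 pitch 4.076373103584575 closest to E [544.63897755  42.28212539  64.24460018] diff E-p [ 0.36102245  0.21787461 -4.24460018] lat(+left) 0.29302857573065555
[544.03283775  42.58168963  60.        ]
[292.96013645 211.33817374]
rest
t: 24.52
tool_pos: [411.8, -197.4, 53.4]
tool_rot: [-2.486, 1.889, -0.023]
ft_force: [2.2, -0.3, -1.2]
grip_width: 6.8
t: 24.93
tool_pos: [408.8, -307.6, 53.5]
tool_rot: [-2.588, 1.751, -0.022]
ft_force: [0.9, 1.0, -1.8]
grip_width: 6.7
t 25.13 pos [ 410.  -303.7   53. ] yaw 22.4 geo 65.5 L 375.0 F [ 0.34  0.55 -1.36] M [ 0.005  0.021 -0.007] sdF [0.3 0.4 0.7] TZ 0.025 gw 6.6 q [-0.05  0.46  0.88  1.86 -0.44  1.01 -0.16]
```

View pics/z16.png

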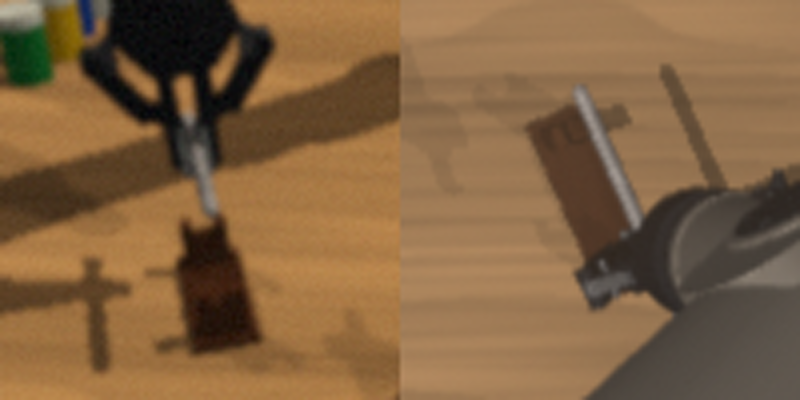

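Run:
```python
from m import *
t=rodline('top16',380,233,400,272,75,100); s=rodline('scene16',164,163,178,185,90,80); print(t,s)
tip=min(t[:2],key=lambda p:p[1]); st=max(s[:2],key=lambda p:p[1])
print('tip',tri(tip,st,'top16','scene16'))
rod3('top16','scene16',t,s,np.array([432.9,-294,109.]))
# previous: tip tri on 15 
for n,tp,sp in [('15',(263.04,224.7),(290.46,214.16))]: print(tri(np.array(tp),np.array(sp),'top15','scene15'))
# original tip via same tool
A=rodline('top0',370,232,410,298,75,100); B=rodline('scene0',160,176,182,214,90,80); 
print(tri(min(A[:2],key=lambda p:p[1]),max(B[:2],key=lambda p:p[1]))); rod3('top0','scene0',A,B,np.array([432.9,-294,35.]))
```

```text
(array([383.71805297, 235.79686651]), array([399.39852621, 271.15142824]), 146) (array([168.93810088, 165.50779338]), array([172.4935094 , 183.40647119]), 64)
tip (array([ 507.16470807, -261.36064935,  110.5743704 ]), array([ 0.1512734 , -0.04222175,  0.15414424,  0.01438465]))
yaw 21.080049756845185 pitch -3.612814958002879 closest to E [ 431.86719709 -290.68304243  112.63213257] diff E-p [ 1.03280291 -3.31695757 -3.63213257] lat(+left) -3.459564077557399
(array([544.62644937,  39.83787873,  53.06795375]), array([ 1.10272916, -0.05321035,  1.04056893, -0.00281763]))
(array([ 506.48460389, -263.81623947,   36.00189541]), array([ 0.09084897, -0.02436982,  0.09089896,  0.00807781]))
yaw 22.380180182093618 pitch 0.9206543195606537 closest to E [ 433.01275965 -294.18967987   33.00585162] diff E-p [-0.11275965  0.18967987  1.99414838] lat(+left) 0.21829788021507363
```

```bash
python3 -m pendant '[[[0,0,-0.02],[0,0,0],0],[[0,0,-0.02],[0,0,0],0],[[0,0,-0.015],[0,0,0],0],[[0,0,0],[0,0,0],0],[[0,0,0],[0,0,0],0],[[0,0,0],[0,0,0],0]]' 110
python3 tq.py
python3 - <<'E'
from m import *
grab('scene','scene17');grab('top','top17')
t=rodline('top17',376,233,400,268,75,100); s=rodline('scene17',164,175,180,205,90,80); print(t,s)
tip=min(t[:2],key=lambda p:p[1]); st=max(s[:2],key=lambda p:p[1])
print('tip',tri(tip,st,'top17','scene17'))
rod3('top17','scene17',t,s,np.array([432.9,-294,52.]))
a=cv2.imread('pics/scene17.png')[140:220,140:220]; b=cv2.imread('pics/top17.png')[225:305,355:435]
cv2.imwrite('pics/z17.png',cv2.resize(np.hstack([a,b]),None,fx=5,fy=5,interpolation=cv2.INTER_CUBIC))
E
```

```text
t: 25.78
tool_pos: [411.1, -303.9, -0.8]
tool_rot: [-2.593, 1.74, -0.023]
ft_force: [0.3, -0.6, -1.3]
grip_width: 6.6
t 25.98 pos [ 411.2 -304.2   -0.6] yaw 22.2 geo 65.7 L 374.9 F [-0.04  0.15 -0.9 ] M [-0.03   0.039  0.004] sdF [0.8 0.4 0.4] TZ -0.032 gw 6.4 q [ 0.01  0.54  0.82  1.9  -0.53  0.91 -0.1 ]
(array([380.2195245, 237.0122162]), array([393.65461858, 267.91209449]), 116) (array([170.9564647 , 183.48818205]), array([174.82940714, 201.55771322]), 74)
tip (array([ 506.51643591, -263.62081987,   56.79773439]), array([ 0.04896842, -0.01329396,  0.04924562,  0.0044416 ]))
yaw 21.53005546936902 pitch 0.1906302196486185 closest to E [ 432.46223126 -292.92242971   55.53661467] diff E-p [ 0.43776874 -1.07757029 -3.53661467] lat(+left) -1.1630330023984312
```

View pics/z17.png

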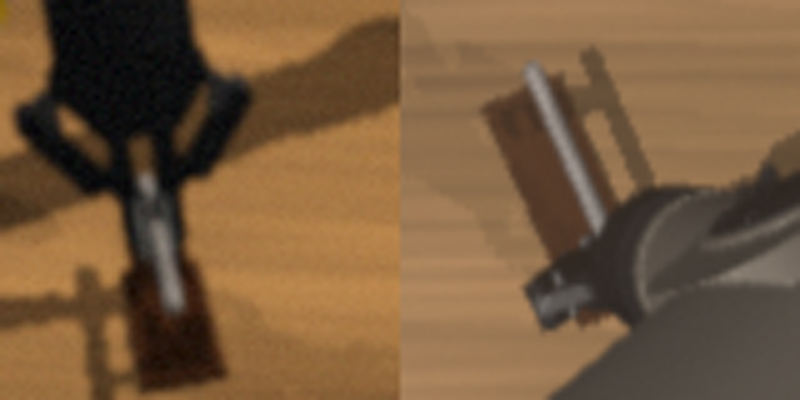

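```bash
python3 -m pendant '[[[0,0,-0.006],[0,0,0.004],0],[[0,0,-0.005],[0,0,0],0],[[0,0,-0.004],[0,0,0],0],[[0,0,-0.002],[0,0,0],0],[[0,0,-0.001],[0,0,0],0],[[0,0,0],[0,0,0],0],[[0,0,0],[0,0,0],0]]' 110
python3 -c "
from tq import *
meas(3)"
python3 -m pendant '[[[0,0,-0.001],[0,0,0],0],[[0,0,-0.001],[0,0,0],0],[[0,0,0],[0,0,0],0]]' 110
python3 -c "
from tq import *
meas(3)"
```

```text
t: 26.72
tool_pos: [410.3, -303.8, -19.8]
tool_rot: [-2.595, 1.736, -0.02]
ft_force: [-0.0, -0.4, -1.0]
grip_width: 6.4
t 26.82 pos [ 410.4 -303.8  -19.6] yaw 22.5 geo 65.6 L 374.9 F [ 0.33 -0.36 -0.89] M [-0.057  0.054 -0.01 ] sdF [0.3 0.3 0.5] TZ 0.158 gw 6.5 q [ 0.03  0.57  0.79  1.92 -0.55  0.87 -0.07]
t: 27.12
tool_pos: [410.8, -303.9, -20.9]
tool_rot: [-2.595, 1.735, -0.022]
ft_force: [-0.9, 1.1, 4.8]
grip_width: 6.0
t 27.22 pos [ 410.8 -303.9  -20.8] yaw 22.5 geo 65.6 L 374.9 F [-1.36  1.47  4.68] M [ 0.178  0.376 -0.02 ] sdF [0.4 0.4 0.1] TZ -0.709 gw 6.4 q [ 0.03  0.57  0.79  1.92 -0.56  0.87 -0.07]
```

Contact came at exactly the expected height. I'll release and retreat.

```bash
python3 -m pendant '[[[0,0,0],[0,0,0],0.15],[[0,0,0],[0,0,0],0.2],[[0,0,0],[0,0,0],0.4],[[0,0,0],[0,0,0],0.7],[[0,0,0],[0,0,0],1],[[0,0,0],[0,0,0],1],[[0,0,0],[0,0,0],1],[[0,0,0],[0,0,0],1]]' 20
python3 -m pendant '[[[0,0,0.010],[0,0,0],1],[[0,0,0.02],[0,0,0],1],[[0,0,0.03],[0,0,0],1],[[0,0,0.035],[0,0,0],1],[[0,0,0.035],[0,0,0],1],[[0,0,0.035],[0,0,0],1],[[0,0.020,0.02],[0,0,0],1],[[-0.010,0.040,0],[0,0,0],1]]' 20
python3 -m pendant '[[[0,0.040,0],[0,0,0],1],[[0,0.040,0],[0,0,0],1],[[0,0.040,0],[0,0,0],1],[[0,0.040,0],[0,0,0],1],[[0,0,0],[0,0,0],1],[[0,0,0],[0,0,0],1]]' 20
python3 - <<'E'
from m import *
grab('scene','scene18');grab('top','top18')
A=rodline('top18',370,232,410,298,75,100); B=rodline('scene18',160,176,182,214,90,80); print(A,B)
a=onz('top18',*A[0],35);b=onz('top18',*A[1],35); print('mid',(a+b)/2,np.linalg.norm(a-b),np.degrees(np.arctan2(*(a-b)[1::-1])))
a=onz('scene18',*B[0],35);b=onz('scene18',*B[1],35); print('mid',(a+b)/2,np.linalg.norm(a-b),np.degrees(np.arctan2(*(b-a)[1::-1])))
s=manip.read_state(); print(s['t'],s['tool_pos'])
t=cv2.imread('pics/top18.png')
hsv=cv2.cvtColor(t,cv2.COLOR_BGR2HSV)
for (x,y) in [(227,215),(266,217),(302,219)]:
    x0,y0=x-11,y-9
    c=hsv[y0:y0+18,x0:x0+22].astype(int); m=(c[...,1]<75)&(c[...,2]>95)
    n,l,st,ce=cv2.connectedComponentsWithStats(m.astype(np.uint8)); k=1+np.argmax(st[1:,4]); 
    ys,xs=np.nonzero(l==k); P=np.array([onz('top18',X+x0,Y+y0,64)[:2] for X,Y in zip(xs,ys)])
    c0=P.mean(0); U,S,V=np.linalg.svd(P-c0); print(len(P),c0,S,np.degrees(np.arctan2(V[0,1],V[0,0])))
b=t[225:305,355:435]; c=cv2.imread('pics/scene18.png'); 
cv2.imwrite('pics/z18.png',np.vstack([cv2.resize(np.hstack([c[165:225,145:205],b[:60,:60]]),(800,400),interpolation=cv2.INTER_CUBIC),cv2.resize(np.hstack([c[200:250,215:365]]),(800,200),interpolation=cv2.INTER_CUBIC)]))
E
```

```text
t: 27.93
tool_pos: [410.3, -303.6, -21.7]
tool_rot: [-2.595, 1.736, -0.02]
ft_force: [0.6, -0.3, -0.8]
grip_width: 85.2
t: 28.6
tool_pos: [403.9, -251.2, 169.5]
tool_rot: [-2.59, 1.748, -0.045]
ft_force: [2.0, 1.4, 1.0]
grip_width: 85.5
t: 29.1
tool_pos: [400.4, -81.1, 163.7]
tool_rot: [-2.6, 1.726, -0.02]
ft_force: [-0.6, 0.2, 0.9]
grip_width: 85.5
(array([394.65742519, 273.82813006]), array([403.75082787, 293.44615811]), 72) (array([173.42977777, 198.57875964]), array([175.95380458, 208.32187044]), 38)
mid [ 383.68280135 -313.45941325   35.        ] 56.09827830068853 22.903403739360527
mid [ 480.23150995 -274.70669027   35.        ] 53.20263025732799 22.787848994811366
29.2 [400.37719492 -84.65620291 163.78448407]
26 [571.38232239 137.05186301] [26.10314792 14.78041998] 84.75535279928819
25 [563.63768553  37.90626741] [28.80816583 12.26004514] -90.8435795392474
28 [555.98574912 -60.97706132] [31.23818399 13.84759999] -93.38502460800115
```

View pics/z18.png

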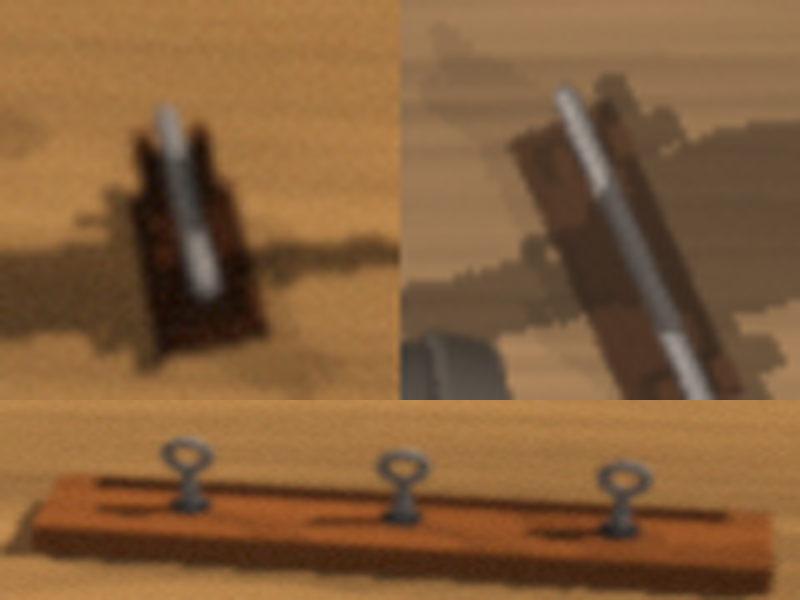

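View pics/scene18.png

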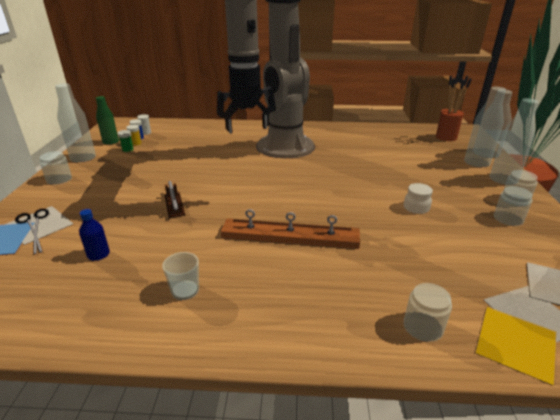

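The rod lies on its rest, with its ends within a pixel of where they started. The middle eye is in line with the other two and nothing else has moved. I'm handing in.

```bash
python3 -c "
from cell import manip
s=manip.read_state(); print(s['t'],abs(s['qd']).max()); print(manip.job_done())"
```

```text
29.2 0.028300711216515853
the job is handed in; nothing more can be done
None
```

I took the rod through the loose middle eye, turned it clockwise to its stop, nipped it up, drew the rod out and laid it back on its rest. The job was handed in at about 29 s of the 72 s allowed.

- **Tightening:** the resistance ran at about 0.12–0.13 N m while turning, then climbed at the stop. I stopped at about 0.34 N m, averaged from force and moment readings; no reading went above that. The rod then swung back free, and the moment about the eye was within noise (0.05 N m or less) as I drew it out.
- **Last pictures:** the middle eye is in line with the other two (its hole axis turned by about 52°). The rod's ends are within about one pixel (3 mm) of where they began. The jar, bottle and tub look unmoved by eye.
- **Failed first grasp:** the jaws closed above the rod without touching it. The pictures showed the fingertips about 33 mm higher than the reported TCP, so I lowered by that amount and used the rod's height on its rest as the reference. When I laid the rod back, contact came at the expected height.
- **Weaker checks:**
  - Camera readings of the rod's tilt were noisy, by several degrees in places.
  - In the last picture the gripper's shadow split the rod in the colour mask. I therefore checked only its two ends and direction (22.8° against 22.4° at the start), not its centre.

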